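Load the orbital shaker in balance

TASK

Take the four orange-capped culture flasks from the tray and stand them on the shaker's four green pads, one to a pad and well centred, so that the load is balanced: the two large flasks diagonally opposite each other and the two small ones on the other diagonal. Keep the flasks upright, set them down gently rather than dropping them, and leave the two blue-capped flasks where they stand on the tray.

Things in the scene. Friction and masses are not known exactly. Their poses are not given: they have to be found in the camera images.
- large_orange_1: Large clear conical shake flask, orange ribbed cap. Base 68 mm across, 118 mm tall; cap: the top 28 mm, 43 mm across, gripped from above at any yaw; neck below it 29 mm. 110 g. Origin: centre of the underside, z up its axis. Stands with five others, 90 mm or more apart, on a dark grey tray (310 x 240 mm, floor 4 mm, rim 18 mm above the bench).
- large_orange_2: Large clear conical shake flask, orange ribbed cap. Base 68 mm across, 118 mm tall; cap: the top 28 mm, 43 mm across, gripped from above at any yaw; neck below it 29 mm. 110 g. Origin: centre of the underside, z up its axis. Stands with five others, 90 mm or more apart, on a dark grey tray (310 x 240 mm, floor 4 mm, rim 18 mm above the bench).
- small_orange_1: Small clear conical shake flask, orange ribbed cap. Base 52 mm across, 92 mm tall; cap: the top 26 mm, 37 mm across, gripped from above at any yaw; neck below it 25 mm. 60 g. Origin: centre of the underside, z up its axis. Stands with five others, 90 mm or more apart, on a dark grey tray (310 x 240 mm, floor 4 mm, rim 18 mm above the bench).
- small_orange_2: Small clear conical shake flask, orange ribbed cap. Base 52 mm across, 92 mm tall; cap: the top 26 mm, 37 mm across, gripped from above at any yaw; neck below it 25 mm. 60 g. Origin: centre of the underside, z up its axis. Stands with five others, 90 mm or more apart, on a dark grey tray (310 x 240 mm, floor 4 mm, rim 18 mm above the bench).
- large_blue: Large clear conical shake flask, blue ribbed cap. Base 68 mm across, 118 mm tall; cap: the top 28 mm, 43 mm across, gripped from above at any yaw; neck below it 29 mm. 110 g. Origin: centre of the underside, z up its axis. Stands with five others, 90 mm or more apart, on a dark grey tray (310 x 240 mm, floor 4 mm, rim 18 mm above the bench). It stays on the tray.
- small_blue: Small clear conical shake flask, blue ribbed cap. Base 52 mm across, 92 mm tall; cap: the top 26 mm, 37 mm across, gripped from above at any yaw; neck below it 25 mm. 60 g. Origin: centre of the underside, z up its axis. Stands with five others, 90 mm or more apart, on a dark grey tray (310 x 240 mm, floor 4 mm, rim 18 mm above the bench). It stays on the tray.
- pad_a: Green grip pad, 100 x 100 x 4 mm, one of four in a 2 x 2 square, centres 125 mm apart, on the fixed aluminium platform (285 mm square, top 83 mm above the bench) of the orbital shaker, left or right of the robot. Origin: centre of its underside; z up, x and y along its sides, alike for all four. It lies to -x, +y of the platform's centre; diagonally opposite is pad_c.
- pad_b: Green grip pad, 100 x 100 x 4 mm, one of four in a 2 x 2 square, centres 125 mm apart, on the fixed aluminium platform (285 mm square, top 83 mm above the bench) of the orbital shaker, left or right of the robot. Origin: centre of its underside; z up, x and y along its sides, alike for all four. It lies to +x, +y of the platform's centre; diagonally opposite is pad_d.
- pad_c: Green grip pad, 100 x 100 x 4 mm, one of four in a 2 x 2 square, centres 125 mm apart, on the fixed aluminium platform (285 mm square, top 83 mm above the bench) of the orbital shaker, left or right of the robot. Origin: centre of its underside; z up, x and y along its sides, alike for all four. It lies to +x, -y of the platform's centre; diagonally opposite is pad_a.
- pad_d: Green grip pad, 100 x 100 x 4 mm, one of four in a 2 x 2 square, centres 125 mm apart, on the fixed aluminium platform (285 mm square, top 83 mm above the bench) of the orbital shaker, left or right of the robot. Origin: centre of its underside; z up, x and y along its sides, alike for all four. It lies to -x, -y of the platform's centre; diagonally opposite is pad_b.

How it is judged (in metres and radians):
At the end, for the whole second after the job is handed in: The four orange-capped flasks stand upright (0.08 rad), released and at rest, each within 15 mm of the centre of its own pad, the large two on one diagonal and the small two on the other; both blue-capped flasks stand upright within 30 mm of where they began (((horizontal distance between large_orange_1 and pad_a below 0.015 m and horizontal distance between large_orange_2 and pad_c below 0.015 m and horizontal distance between small_orange_1 and pad_b below 0.015 m and horizontal distance between small_orange_2 and pad_d below 0.015 m) or (horizontal distance between large_orange_1 and pad_a below 0.015 m and horizontal distance between large_orange_2 and pad_c below 0.015 m and horizontal distance between small_orange_1 and pad_d below 0.015 m and horizontal distance between small_orange_2 and pad_b below 0.015 m) or (horizontal distance between large_orange_1 and pad_c below 0.015 m and horizontal distance between large_orange_2 and pad_a below 0.015 m and horizontal distance between small_orange_1 and pad_b below 0.015 m and horizontal distance between small_orange_2 and pad_d below 0.015 m) or (horizontal distance between large_orange_1 and pad_c below 0.015 m and horizontal distance between large_orange_2 and pad_a below 0.015 m and horizontal distance between small_orange_1 and pad_d below 0.015 m and horizontal distance between small_orange_2 and pad_b below 0.015 m) or (horizontal distance between large_orange_1 and pad_b below 0.015 m and horizontal distance between large_orange_2 and pad_d below 0.015 m and horizontal distance between small_orange_1 and pad_a below 0.015 m and horizontal distance between small_orange_2 and pad_c below 0.015 m) or (horizontal distance between large_orange_1 and pad_b below 0.015 m and horizontal distance between large_orange_2 and pad_d below 0.015 m and horizontal distance between small_orange_1 and pad_c below 0.015 m and horizontal distance between small_orange_2 and pad_a below 0.015 m) or (horizontal distance between large_orange_1 and pad_d below 0.015 m and horizontal distance between large_orange_2 and pad_b below 0.015 m and horizontal distance between small_orange_1 and pad_a below 0.015 m and horizontal distance between small_orange_2 and pad_c below 0.015 m) or (horizontal distance between large_orange_1 and pad_d below 0.015 m and horizontal distance between large_orange_2 and pad_b below 0.015 m and horizontal distance between small_orange_1 and pad_c below 0.015 m and horizontal distance between small_orange_2 and pad_a below 0.015 m)) and z of large_orange_1 in the frame of pad_a between -0.001 and 0.009 m and z of large_orange_2 in the frame of pad_a between -0.001 and 0.009 m and z of small_orange_1 in the frame of pad_a between -0.001 and 0.009 m and z of small_orange_2 in the frame of pad_a between -0.001 and 0.009 m and angle between each of large_orange_1, large_orange_2, small_orange_1, small_orange_2, large_blue, small_blue's own z axis and vertical below 0.08 rad and linear speed of each of large_orange_1, large_orange_2, small_orange_1, small_orange_2, large_blue, small_blue below 0.02 m/s and distance of each of large_blue, small_blue from where it was at the start of the episode below 0.03 m); the robot touches nothing.
It fails at once if a flask is tipped well over (more than 35 degrees) (angle between any of large_orange_1, large_orange_2, small_orange_1, small_orange_2, large_blue, small_blue's own z axis and vertical above 0.61 rad).
It fails at once if a blue-capped flask is moved more than 30 mm from where it stood (distance of any of large_blue, small_blue from where it was at the start of the episode above 0.03 m).
It fails at once if a flask is banged or pressed hard on a pad (contact force above 60 N) (contact force between any of large_orange_1, large_orange_2, small_orange_1, small_orange_2 and pad_a above 60 N or contact force between any of large_orange_1, large_orange_2, small_orange_1, small_orange_2 and pad_b above 60 N or contact force between any of large_orange_1, large_orange_2, small_orange_1, small_orange_2 and pad_c above 60 N or contact force between any of large_orange_1, large_orange_2, small_orange_1, small_orange_2 and pad_d above 60 N).
It fails at once if a flask is let fall from more than about 10 mm (moves faster than 0.45 m/s untouched by the fingers) ((linear speed of large_orange_1 above 0.45 m/s and contact force between large_orange_1 and the fingers below 0.05 N) or (linear speed of large_orange_2 above 0.45 m/s and contact force between large_orange_2 and the fingers below 0.05 N) or (linear speed of small_orange_1 above 0.45 m/s and contact force between small_orange_1 and the fingers below 0.05 N) or (linear speed of small_orange_2 above 0.45 m/s and contact force between small_orange_2 and the fingers below 0.05 N) or (linear speed of large_blue above 0.45 m/s and contact force between large_blue and the fingers below 0.05 N) or (linear speed of small_blue above 0.45 m/s and contact force between small_blue and the fingers below 0.05 N)).
It also fails if it takes over 104 s, if anything falls off the work surface, if the arm or the gripper's body presses on something with over 40 N, if the wrist force passes 120 N, or if a joint passes its speed limit or range.

ROBOT

A 6-joint arm with a two-finger parallel gripper is mounted at the origin on the work surface. World frame = base frame: x ahead of the robot, y to its left, z up, the work surface at z = 0. Lengths are in mm, angles in rad, forces in N, time in s.
With the tool pointing down it reaches from about 325 to 900 mm from the base axis. Payload 3.5 kg.
Tool frame: the origin (TCP) lies between the finger pads; the fingertips stand 22 mm ahead of it and the grasp point (between the pads) lies 3 mm ahead of it; z points along the fingers, y is the direction in which the jaws open and shut (so a half turn about z gives the same grasp; the last joint's range is limited). The gripper opens to 85 mm and grips with 20 to 120 N. Pads are 22 mm wide; open, the fingers measure 114 mm over their backs; the gripper's body (76 mm by 85 mm) begins 54 mm behind the grasp point. The pads swing forward as they close: fully open they stand 13 mm farther back than shut.
Start: joints at [1.226, 0.276, -0.026, 1.268, 0, 1.467], TCP at [149.663, 606.814, 214.013] pointing down, gripper open.
Joint ranges: [-3.12, 3.12], [-0.85, 1.88], [-1.08, 1.24], [-1.95, 2.15], [-1.57, 1.53], [-3.14, 3.14]. Speed limits (rad/s): [2.57, 2.57, 3.14, 3.14, 3.14, 3.14].

INTERFACE

Orientations are given as [roll, pitch, yaw] about the fixed x, y, z axes, in that order (R = Rz(yaw) Ry(pitch) Rx(roll)).
In Python, from cell import arm gives the robot as it stands.
- The arm moves only by the shell command python3 -m crank 'ROWS' [FORCE]. ROWS is JSON, a list of rows, each a list of 7 numbers: the opening, from 0 (shut) to 1 (fully open), then the shift along the tool's x, y, z in m, then the turn, a rotation vector about the tool's x, y, z in rad. In form: [[claw, x, y, z, ax, ay, az], ...]. A call has exactly 8 rows; each row shifts and turns the pose as measured when the row begins, along the tool's axes as they then stand; what a row does not reach is not made up. A row lasts 1/12 s, in which the tool goes at most 41.7 mm and 7.16 degrees, less where a joint would pass 70% of its speed; a pose out of reach is approached as far as the arm can. A call with a gripper value outside its range is refused whole. The fingers move at their own pace and stop on an object; FORCE is the grip in N (left out, the last holds). Time passes only in rows, so rows that do not move let the fingers close, or fill a call up. It gives the time, the measured TCP pose, the force and the opening at its end, in the units of the state.
- arm.get_obs(): the state, without advancing time (a new reading comes with each control period).
- arm.read_camera(name): name is "side" or "top"; returns the picture (384x512x3 uint8, blue, green, red); there is no depth.
- arm.camera_params(name): a dict with "mtx" (3x3 intrinsics, pixels), "R" (3x3) and "t" (3): a world point X has camera coordinates R X + t. Camera axes: x right, y down, z forward; pixel columns grow to the right and rows downward; lengths in mm; the calibration is good to about 2 mm. A picture is of the moment at which its call begins. camera_params takes no time and is no camera call.
- arm.close_job(): hands the job in, once; it reports no verdict.
Trained networks look in the newest picture that a camera, given by its name, has taken for a name from the list of things; names that differ only in an ending like _2 or _b are one class to them, and where a whole thing is asked for, a point or a joint stands for the part that bears it (a point fixed in the world has none). Each returns a list of dicts, best first, with "conf" (0 to 1); they miss things now and then, are a little off and sometimes report something else, mostly with a low value. They report only what shows in the picture. A call takes as long as a camera call.
- arm.spot_in(query, camera): "location" ([x, y, z] in mm, in world coordinates, good to about 4 mm: the middle of the surface that is visible of it).
- arm.outline_of(query, camera): "region" (384x512 bool, what is visible of it).
- arm.pinpoint(query, camera): "location" ([x, y, z] in mm, in world coordinates, good to about 4 mm: a listed point, or the origin of a listed thing).
The state is a dict: "time_s": time; "joint_pos": joint angles; "joint_velocities": joint speeds; "tau": joint torques, N m; "position": TCP position; "orientation": TCP orientation; "contact_force": force on the tool from outside, world axes, zero at the start; "torque": the same for the moment, N m; "finger_gap": opening from 0.0 (shut) to 1.0 (fully open).
Only numpy, scipy, OpenCV 4.12 (cv2) and the standard library are available. Lean on these libraries where they do the work, as an engineer would, in place of code of your own. Each camera call takes 0.05 s, during which the arm holds its last target.

## Working session

There is one attempt and no reset: what is moved stays moved. The work goes in short steps, Python scripts to look and compute and a shell command to move; the robot and the scene stay as the last step left them, time stands still between calls to the robot, and variables do not carry over. Pictures are saved under pics/ and viewed, and the job is handed in when it is done.

```bash
ls; mkdir -p pics
python3 - <<'E'
from cell import arm
import cv2
print(arm.get_obs())
for n in ("top","side"):
    im=arm.read_camera(n); cv2.imwrite(f"pics/{n}0.png",im)
    p=arm.camera_params(n); print(n,p)
    for q in ("large_orange_1","small_orange_1","large_blue","small_blue","pad_a"):
        try: print(q,[( [round(v) for v in d["location"]],round(d["conf"],2)) for d in arm.pinpoint(q,n)])
        except Exception as e: print(e)
E
```

```text
pics
{'time_s': 0.0, 'joint_pos': array([ 1.22562712e+00,  2.77153749e-01, -2.79169484e-02,  1.26799769e+00,
       -8.49702389e-07,  1.46738923e+00]), 'joint_velocities': array([-0.00025088, -0.00076493, -0.00101647,  0.00066585, -0.00100593,
       -0.0005984 ]), 'tau': array([ 1.31948553e-03, -4.45508730e+01,  2.95202637e+01,  1.63268996e-02,
       -1.69285304e-04, -4.86625012e-06]), 'position': array([149.36429319, 606.03125566, 212.82987559]), 'orientation': array([-3.13933265e+00, -2.33682956e-04,  2.89983027e+00]), 'contact_force': array([-0.25806666,  0.6624099 , -0.69064292]), 'torque': array([-0.01404242,  0.00894423,  0.03066056]), 'finger_gap': 0.9991340606099872}
top {'mtx': array([[447.91709064,   0.        , 252.28636258],
       [  0.        , 447.91709064, 191.16542625],
       [  0.        ,   0.        ,   1.        ]]), 'R': array([[-0.0290976 , -0.99955312, -0.00684743],
       [-0.99748841,  0.02947869, -0.06440407],
       [ 0.06457714,  0.00495623, -0.99790041]]), 't': array([  10.60852646,  557.00169308, 1167.86924081])}
large_orange_1 [([445, -229, 4], 0.87
[... 270 characters left out ...]
 {'mtx': array([[479.5944589 ,   0.        , 265.47401637],
       [  0.        , 479.5944589 , 189.79162767],
       [  0.        ,   0.        ,   1.        ]]), 'R': array([[-0.99619345, -0.08602172, -0.01410258],
       [-0.05281426,  0.72432611, -0.6874317 ],
       [ 0.06934893, -0.68407013, -0.7261121 ]]), 't': array([ 530.34667163,  101.85642582, 1047.95142936])}
large_orange_1 [([539, -143, 3], 0.85), ([440, -233, 6], 0.73)]
small_orange_1 [([619, -253, 5], 0.62), ([526, -244, 2], 0.59), ([587, 285, 85], 0.42)]
large_blue [([625, -154, 8], 0.93)]
small_blue [([452, -129, 6], 0.83)]
pad_a [([595, 163, 86], 0.96), ([464, 272, 88], 0.86), ([587, 286, 81], 0.86), ([472, 154, 86], 0.84)]
```

View pics/top0.png

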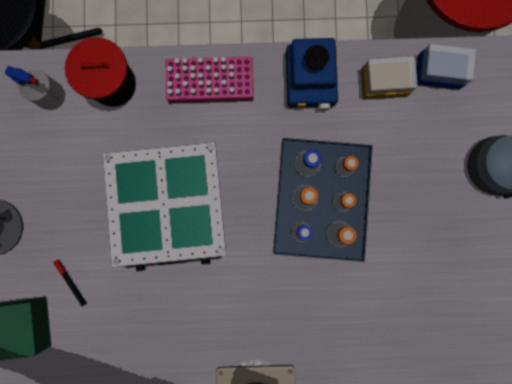

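View pics/side0.png

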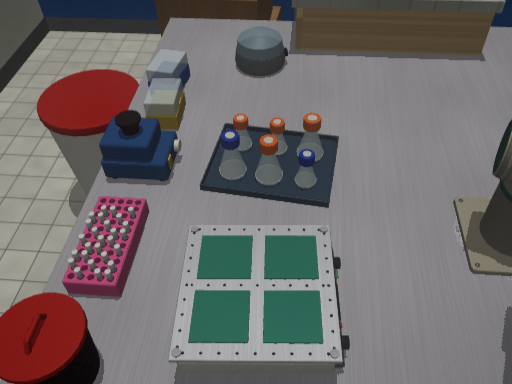

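The top view shows the shaker at about (165,203). Large orange caps are at (309,196) and (347,235), small orange at (350,163) and (348,200), and blue at (312,158) and (304,232). I'll refine these positions with both cameras.

```bash
cat > h.py <<'E'
import numpy as np, cv2
from scipy.optimize import least_squares
def proj(P,p):
    c=(p["R"]@np.asarray(P,float).T).T+p["t"]
    u=(p["mtx"]@c.T).T
    return u[:,:2]/u[:,2:]
def hullmask_centroid(pts):
    h=cv2.convexHull(pts.astype(np.float32)); m=cv2.moments(h)
    return np.array([m["m10"]/m["m00"],m["m01"]/m["m00"]])
def cyl(x,y,z0,z1,r):
    a=np.linspace(0,2*np.pi,48,endpoint=False)
    return np.vstack([np.c_[x+r*np.cos(a),y+r*np.sin(a),np.full(48,z)] for z in (z0,z1)])
def blobs(mask,amin):
    n,l,s,c=cv2.connectedComponentsWithStats(mask.astype(np.uint8),connectivity=8)
    return [(s[i,4],c[i]) for i in range(1,n) if s[i,4]>=amin]
def colour(im):
    hsv=cv2.cvtColor(im,cv2.COLOR_BGR2HSV); H,S,V=cv2.split(hsv)
    return dict(orange=(H>4)&(H<18)&(S>140)&(V>100),blue=(H>110)&(H<130)&(S>150)&(V>60),green=(H>70)&(H<90)&(S>120)&(V>50))
def locate(cap,zbase,guess,ims,ps,col):
    """cap (h_total,h_cap,r)"""
    H,h,r=cap; out={}
    obs={}
    for n in ims:
        g=hullmask_centroid(cyl(guess[0],guess[1],zbase+H-h,zbase+H,r))if 0 else hullmask_centroid(proj(cyl(guess[0],guess[1],zbase+H-h,zbase+H,r),ps[n]))
        b=[(np.linalg.norm(c-g),a,c) for a,c in blobs(colour(ims[n])[col],25)]
        b=[t for t in b if t[0]<15]
        if b: t=min(b,key=lambda t:t[0]); obs[n]=t[2]; out[n]=(t[1],np.round(t[2],1))
    f=lambda x,ns:np.concatenate([hullmask_centroid(proj(cyl(x[0],x[1],zbase+H-h,zbase+H,r),ps[n]))-obs[n] for n in ns])
    for n in obs: out[n]+=(np.round(least_squares(f,guess,args=([n],)).x,1),)
    s=least_squares(f,guess,args=(list(obs),)); out["both"]=np.round(s.x,1); out["res"]=np.round(s.fun,2)
    return out
L=(118,28,21.5); S=(92,26,18.5)
E
cat > loc.py <<'E'
from h import *
ims={n:cv2.imread(f"pics/{n}0.png") for n in("top","side")}
from cell import arm
ps={n:arm.camera_params(n) for n in ims}
for nm,cap,g,c in [("L1",L,(536,-146),"orange"),("L2",L,(443,-231),"orange"),("S1",S,(620,-252),"orange"),("S2",S,(525,-244),"orange"),("LB",L,(627,-155),"blue"),("SB",S,(447,-132),"blue")]:
    print(nm,locate(cap,4,g,ims,ps,c))
for n in ims:
    for a,c in blobs(colour(ims[n])["green"],500):
        p=ps[n]; d=p["R"].T@np.linalg.solve(p["mtx"],[*c,1]); o=-p["R"].T@p["t"]
        print(n,a,np.round(c,1),np.round(o+d*(87-o[2])/d[2],1))
E
python3 loc.py
```

```text
L1 {'top': (np.int32(141), array([308.8, 195.2]), array([ 536., -146.])), 'side': (np.int32(124), array([268. , 140.7]), array([ 538.4, -156.4])), 'both': array([ 537.5, -146.5]), 'res': array([ 1.18, -0.2 ,  0.04,  2.83])}
L2 {'top': (np.int32(145), array([347.2, 235. ]), array([ 438.1, -233.1])), 'side': (np.int32(104), array([311.8, 119. ]), array([ 438.8, -244.1])), 'both': array([ 438.8, -236.2]), 'res': array([ 1.26, -0.34, -0.07,  2.04])}
S1 {'top': (np.int32(98), array([351.3, 162.5]), array([ 617.4, -256.3])), 'side': (np.int32(66), array([240.1, 118.8]), array([ 618.4, -264.3])), 'both': array([ 617.4, -258.5]), 'res': array([ 0.88, -0.02,  0.11,  1.47])}
S2 {'top': (np.int32(98), array([348.5, 199.9]), array([ 524. , -245.1])), 'side': (np.int32(72), array([277.1, 122.7]), array([ 524.1, -255. ])), 'both': array([ 523.9, -248.5]), 'res': array([ 1.35, -0.02, -0.12,  1.63])}
LB {'top': (np.int32(135), array([312., 158.]), array([ 628.3, -154.7])), 'side': (np.int32(105), array([229.2, 136.3]), array([ 630.8, -165.7])), 'both': array([ 628.4, -156.5]), 'res': array([ 0.71, -0.06,  0.47,  2.6 ])}
SB {'top': (np.int32(88), array([303.7, 232. ]), array([ 447.4, -130.6])), 'side': (np.int32(126), array([305.7, 158. ]), array([ 449.3, -130.6])), 'both': array([ 448.5, -130.9]), 'res': array([ 0.11, -0.44,  0.33, -0.09])}
top 1426 [185.8 176.4] [594.6 159.1  87. ]
top 1424 [136.1 181.3] [585.8 283.6  87. ]
top 1457 [190.3 226.2] [470.1 150.3  87. ]
top 1458 [140.3 231.2] [461.4 274.8  87. ]
top 1429 [ 16.3 328.9] [231.3 582.6  87. ]
side 2162 [225.1 256.8] [594.4 161.8  87. ]
side 2206 [290.3 257.4] [470.4 153.8  87. ]
side 2897 [219.9 316.3] [585.5 286.7  87. ]
side 2967 [292.1 316.8] [461.2 277.8  87. ]
```

```bash
python3 -m crank '[[1,0,0,0,0,0,0.12],[1,0,0,-0.03,0,0,0],[1,0,0,-0.03,0,0,0],[1,0,0,0,0,0,0.12],[1,0,0,0,0,0,0],[1,0,0,0,0,0,0],[1,0,0,0,0,0,0],[1,0,0,0,0,0,0]]' 30
```

```text
time_s: 1.27
position: [149.0, 605.1, 273.9]
orientation: [-3.137, 0.001, 2.656]
contact_force: [0.4, -0.2, 0.0]
finger_gap: 1.001
```

```bash
cat > plan.py <<'E'
import sys,numpy as np
from scipy.spatial.transform import Rotation as Ro
from cell import arm
x,y,z,yaw=map(float,sys.argv[1:5])
o=arm.get_obs(); R=Ro.from_euler("xyz",o["orientation"]); T=Ro.from_euler("xyz",[np.pi,0,yaw])
d=R.inv().apply(np.array([x,y,z])-o["position"])
print("t",round(o["time_s"],2),"pos",np.round(o["position"],1),"shift mm tool",np.round(d,1),"dist",round(np.linalg.norm(d),1),"rot",np.round((R.inv()*T).as_rotvec(),3),"gap",round(o["finger_gap"],3))
for n in(int(a) for a in sys.argv[5:]): print(n,np.round(d/n/1000,4))
E
python3 plan.py 537 -146 250 2.356 22 24
```

```text
t 1.27 pos [149.  605.1 273.9] shift mm tool [-693.7 -483.1   26.8] dist 845.7 rot [-0.005  0.001  0.3  ] gap 1.001
22 [-0.0315 -0.022   0.0012]
24 [-0.0289 -0.0201  0.0011]
```

```bash
python3 -m crank '[[1,0,0,0,0,0,0.1],[1,0,0,0,0,0,0.1],[1,0,0,0,0,0,0.1],[1,-0.02,-0.028,0,0,0,0],[1,-0.02,-0.033,0,0,0,0],[1,-0.02,-0.033,0,0,0,0],[1,-0.02,-0.033,0,0,0,0],[1,-0.02,-0.033,0,0,0,0]]'; python3 plan.py 537 -146 250 2.356 16 17 18
```

```text
time_s: 1.93
position: [104.5, 418.0, 264.0]
orientation: [-3.125, 0.008, 2.352]
contact_force: [0.3, -0.3, 0.5]
finger_gap: 1.0
t 1.93 pos [104.5 418.  264. ] shift mm tool [-704.9  -89.9   20.9] dist 710.9 rot [-0.017  0.008 -0.004] gap 1.0
16 [-0.0441 -0.0056  0.0013]
17 [-0.0415 -0.0053  0.0012]
18 [-0.0392 -0.005   0.0012]
```

```bash
python3 -m crank '[[1,-0.036,0.012,0,0.004,-0.002,0],[1,-0.037,0.012,0,0.004,-0.002,0],[1,-0.037,0.012,0,0.004,-0.002,0],[1,-0.037,0.01,0,0.004,-0.002,0],[1,-0.038,0,0,0,0,0],[1,-0.038,0,0,0,0,0],[1,-0.038,-0.01,0,0,0,0],[1,-0.038,-0.01,0,0,0,0]]'; python3 plan.py 537 -146 250 2.356 10 11 12
```

```text
time_s: 2.6
position: [333.5, 210.9, 260.8]
orientation: [-3.096, 0.015, 2.382]
contact_force: [0.5, 0.2, -0.1]
finger_gap: 1.003
t 2.6 pos [333.5 210.9 260.8] shift mm tool [-393.1 -117.9   21.9] dist 411.0 rot [-0.045  0.015  0.026] gap 1.003
10 [-0.0393 -0.0118  0.0022]
11 [-0.0357 -0.0107  0.002 ]
12 [-0.0328 -0.0098  0.0018]
```

```bash
python3 -m crank '[[1,-0.036,-0.011,0.002,-0.01,0.004,0.006],[1,-0.036,-0.011,0.002,-0.01,0.004,0.006],[1,-0.036,-0.011,0.002,-0.01,0.004,0.006],[1,-0.036,-0.011,0.002,-0.01,0.003,0.006],[1,-0.036,-0.011,0.002,0,0,0],[1,-0.036,-0.011,0.002,0,0,0],[1,-0.036,-0.011,0.002,0,0,0],[1,-0.036,-0.011,0.002,0,0,0]]'; python3 plan.py 537 -146 230 2.356 3 4
```

```text
time_s: 3.27
position: [479.3, -68.6, 242.1]
orientation: [-3.136, -0.005, 2.365]
contact_force: [1.3, 1.3, -0.0]
finger_gap: 1.001
t 3.27 pos [479.3 -68.6 242.1] shift mm tool [-95.5 -14.8  11.8] dist 97.3 rot [-0.005 -0.005  0.009] gap 1.001
3 [-0.0318 -0.0049  0.0039]
4 [-0.0239 -0.0037  0.0029]
```

```bash
python3 -m crank '[[1,-0.032,-0.005,0.004,-0.005,-0.005,0.009],[1,-0.032,-0.005,0.004,0,0,0],[1,-0.025,-0.004,0.003,0,0,0],[1,-0.007,0,0.001,0,0,0],[1,0,0,0.02,0,0,0],[1,0,0,0.02,0,0,0],[1,0,0,0,0,0,0],[1,0,0,0,0,0,0]]'; python3 plan.py 537 -146 111 2.356 3 4
```

```text
time_s: 3.93
position: [538.9, -157.7, 181.5]
orientation: [-3.138, -0.006, 2.353]
contact_force: [-0.7, 0.5, 0.2]
finger_gap: 0.999
t 3.93 pos [ 538.9 -157.7  181.5] shift mm tool [ 9.2  7.2 70.6] dist 71.5 rot [-0.004 -0.006 -0.003] gap 0.999
3 [0.0031 0.0024 0.0235]
4 [0.0023 0.0018 0.0176]
```

Run:
```python
from h import *
from cell import arm
a=cv2.imread("pics/side0.png"); b=cv2.imread("pics/top0.png")
pa=arm.camera_params("side"); pb=arm.camera_params("top")
def ov(im,p,x0,y0,w,h):
    k=6; c=cv2.resize(im[y0:y0+h,x0:x0+w],None,fx=k,fy=k,interpolation=cv2.INTER_NEAREST)
    for g,(H,hh,r) in [((537,-146),L),((438.5,-234),L),((617.5,-257),S),((524,-246),S)]:
        for z in (4+H-hh,4+H):
            u=proj(cyl(*g,z,z,r),p); u=((u-[x0,y0]+.5)*k).astype(np.int32)
            cv2.polylines(c,[u[:48]],True,(0,255,0) if z>4+H-1 else (255,255,0),1)
    return c
A=ov(a,pa,215,100,120,90);B=ov(b,pb,285,145,90,105)
cv2.imwrite("pics/ovA.png",A);cv2.imwrite("pics/ovB.png",cv2.resize(B,None,fx=.92,fy=.92))
```

```text
(no output)
```

View pics/ovA.png

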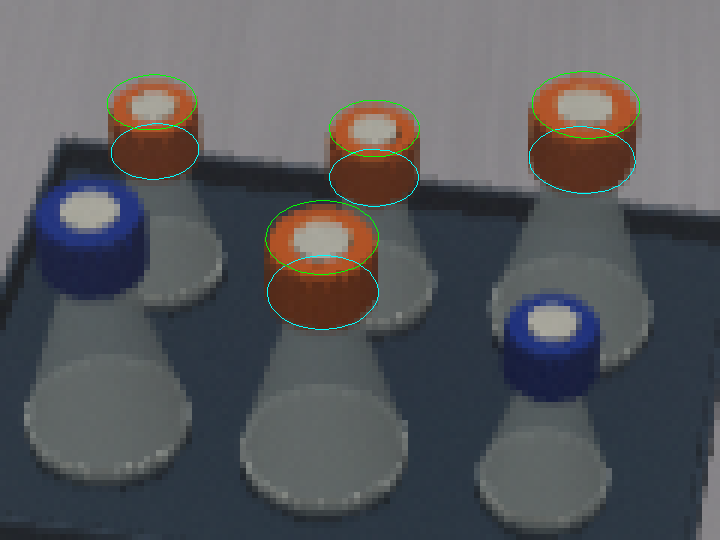

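View pics/ovB.png

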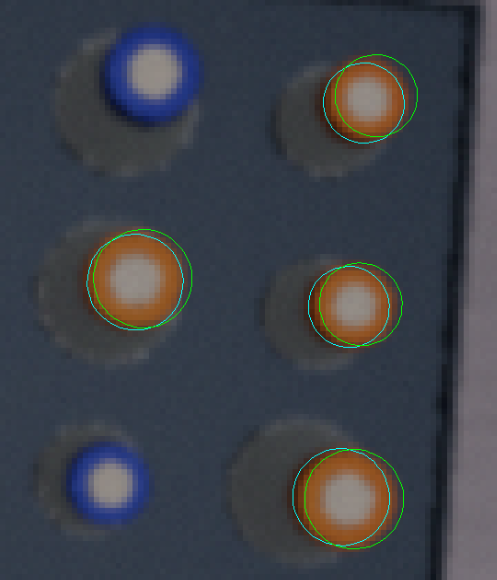

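The overlays show each cap about 1 px off my model (model too far toward −y) in both views. So I'm shifting the estimates about +2 mm in y: L1 ≈ (537, −144).

```bash
python3 -m crank '[[1,0.01,0.009,0,-0.004,-0.006,0],[1,0,0,0.02,0,0,0],[1,0,0,0.02,0,0,0],[1,0,0,0.02,0,0,0],[1,0,0,0.008,0,0,0],[1,0,0,0,0,0,0],[1,0,0,0,0,0,0],[1,0,0,0,0,0,0]]'; python3 plan.py 537 -144 111 2.356 1
```

```text
time_s: 4.6
position: [540.4, -136.8, 120.6]
orientation: [3.135, 0.008, 2.362]
contact_force: [-0.5, 0.5, 0.2]
finger_gap: 1.001
t 4.6 pos [ 540.4 -136.8  120.6] shift mm tool [-2.6 -7.5  9.6] dist 12.5 rot [0.007 0.008 0.006] gap 1.001
1 [-0.0026 -0.0075  0.0096]
```

```bash
python3 -m crank '[[1,-0.002,-0.006,0.005,0.005,0.006,0],[1,0,0,0.004,0,0,0],[1,0,0,0,0,0,0],[0.4,0,0,0,0,0,0],[0.2,0,0,0,0,0,0],[0.2,0,0,0,0,0,0],[0.2,0,0,0,0,0,0],[0.2,0,0,0,0,0,0]]' 30; python3 plan.py 537 -144 111 2.356 1
```

```text
time_s: 5.27
position: [540.9, -144.7, 115.7]
orientation: [3.137, 0.009, 2.361]
contact_force: [-0.8, 0.7, -0.1]
finger_gap: 0.301
t 5.27 pos [ 540.9 -144.7  115.7] shift mm tool [ 3.3 -2.3  4.7] dist 6.1 rot [0.005 0.009 0.005] gap 0.301
1 [ 0.0033 -0.0023  0.0047]
```

Run:
```python
from cell import arm
import cv2
im=arm.read_camera("side"); cv2.imwrite("pics/s1.png",cv2.resize(im[70:220,180:380],None,fx=4,fy=4))
im=arm.read_camera("top"); cv2.imwrite("pics/t1.png",cv2.resize(im[120:270,240:440],None,fx=4,fy=4))
print(arm.get_obs()["finger_gap"])
```

```text
0.2012556897107841
```

View pics/s1.png

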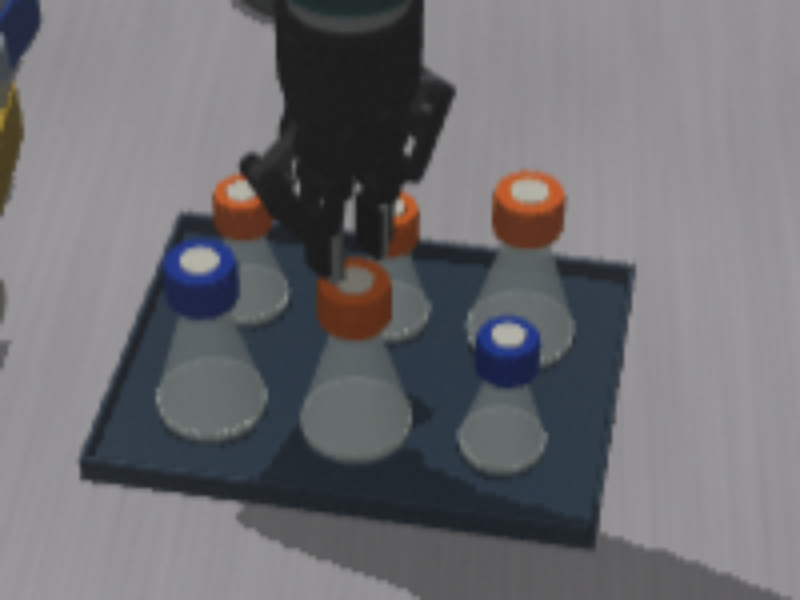

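View pics/t1.png

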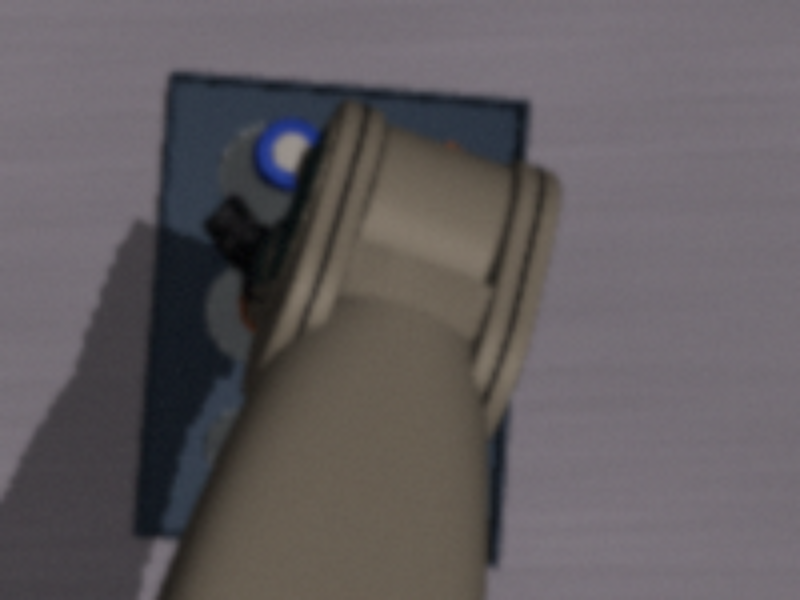

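Run:
```python
from h import *
from cell import arm
p=arm.camera_params("side")
for P in [(541,-145,116),(541,-145,94),(541,-145,130),(541,-145,150),(541,-190,94),(537,-144,122),(537,-144,4)]:
    u=proj(np.array([P]),p)[0]; print(P,np.round(u,1),"zoom",np.round((u-[180,70])*4))
print(arm.get_obs())
```

```text
(541, -145, 116) [266.5 141.2] zoom [346. 285.]
(541, -145, 94) [266.6 148.4] zoom [346. 314.]
(541, -145, 130) [266.4 136.5] zoom [345. 266.]
(541, -145, 150) [266.3 129.7] zoom [345. 239.]
(541, -190, 94) [268.2 135.9] zoom [353. 264.]
(537, -144, 122) [268.1 139.6] zoom [353. 278.]
(537, -144, 4) [268.6 176.2] zoom [354. 425.]
{'time_s': 5.3667, 'joint_pos': array([-3.77281420e-01,  2.26571580e-01, -3.08633045e-01,  1.02578729e+00,
        9.44719979e-04,  4.02892557e-01]), 'joint_velocities': array([ 0.00031781,  0.00062869, -0.00037351,  0.00049906,  0.00084831,
        0.00093561]), 'tau': array([-2.10226147e-02, -3.92723894e+01,  2.69401002e+01, -6.75711734e-02,
        1.01267349e-03,  6.47161778e-05]), 'position': array([ 540.85800121, -144.62949429,  115.65917005]), 'orientation': array([3.13687936, 0.00864895, 2.36140293]), 'contact_force': array([ 1.12346525, -0.50083145, -0.38082295]), 'torque': array([0.08778355, 0.06646708, 0.01324451]), 'finger_gap': 0.2012556897107841}
```

Run:
```python
from h import *
from cell import arm
p=arm.camera_params("top")
for P in [(149.5,606.5,214),(149.5,606.5,192),(149.5,606.5,340),(541,-145,116),(541,-145,170),(541,-145,240),(541,-145,300)]:
    u=proj(np.array([P]),p)[0]; print(P,np.round(u,1),"zoom",np.round((u-[240,120])*4))
im=arm.read_camera("side"); cv2.imwrite("pics/s2.png",cv2.resize(im,None,fx=1.5,fy=1.5))
im=arm.read_camera("top"); cv2.imwrite("pics/t2.png",cv2.resize(im,None,fx=1.5,fy=1.5))
```

```text
(149.5, 606.5, 214) [-26.3 382. ] zoom [-1065.  1048.]
(149.5, 606.5, 192) [-20.1 378.4] zoom [-1040.  1034.]
(149.5, 606.5, 340) [-68.4 406.2] zoom [-1234.  1145.]
(541, -145, 116) [309.6 193.5] zoom [278. 294.]
(541, -145, 170) [312.4 192.1] zoom [290. 288.]
(541, -145, 240) [316.6 190.1] zoom [306. 280.]
(541, -145, 300) [320.6 188.1] zoom [323. 272.]
```

View pics/s2.png

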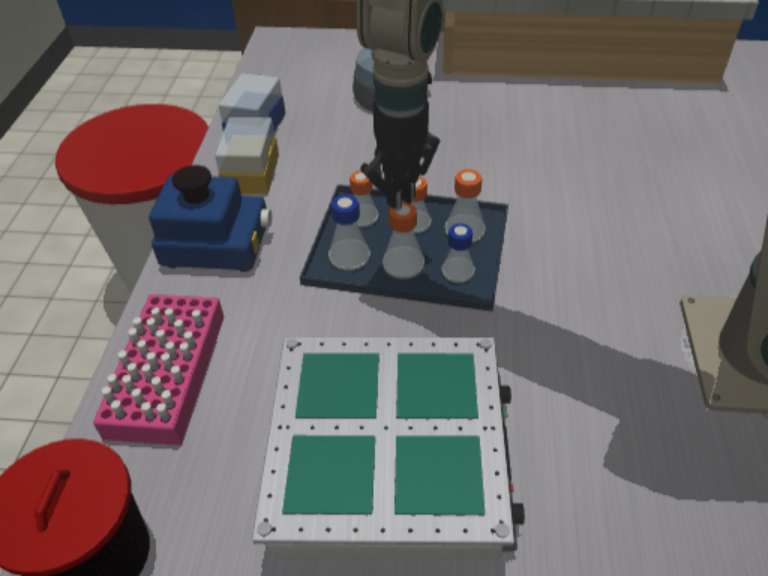

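View pics/t2.png

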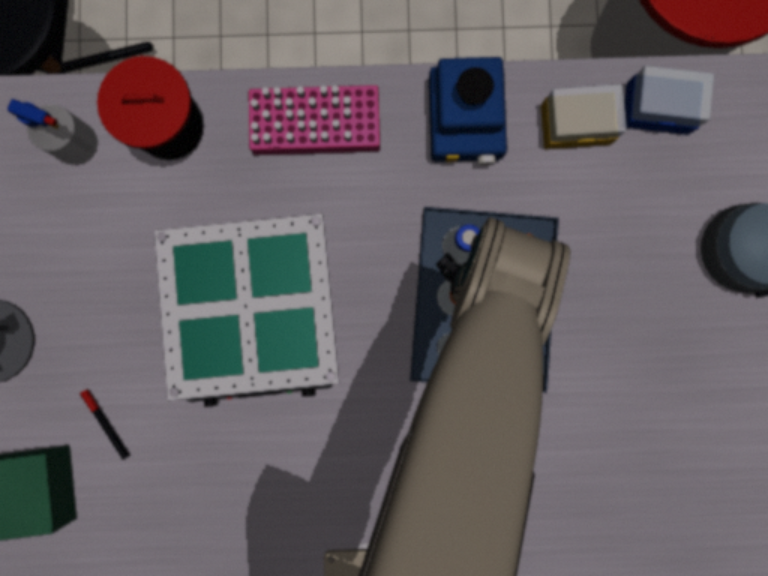

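Run:
```python
from h import *
from cell import arm
ps={n:arm.camera_params(n) for n in("top","side")}
f=lambda X:np.r_[proj(X[None],ps["top"])[0]-[298.5,178],proj(X[None],ps["side"])[0]-[245,113]]
s=least_squares(f,[580,-105,170]);print(s.x,s.fun)
for z in(150,170,190,210):
  for n in ps: print(z,n,proj(np.array([[541+36,-145+36,z],[541-36,-145-36,z]]),ps[n]).round())
t=cv2.imread("pics/t2.png");s=cv2.imread("pics/s2.png")
cv2.imwrite("pics/z.png",np.hstack([cv2.resize(t[200:350,400:500],None,fx=4,fy=4),cv2.resize(s[100:250,350:450],None,fx=4,fy=4)]))
```

```text
[ 575.92510319 -108.48112656  222.22533479] [-0.28932255 -2.78069761  2.65186385  0.16061538]
150 top [[295. 178.]
 [327. 207.]]
150 side [[249. 139.]
 [283. 120.]]
170 top [[296. 177.]
 [329. 207.]]
170 side [[248. 132.]
 [283. 113.]]
190 top [[297. 176.]
 [330. 207.]]
190 side [[248. 125.]
 [283. 106.]]
210 top [[298. 175.]
 [332. 207.]]
210 side [[247. 118.]
 [284.  99.]]
```

View pics/z.png

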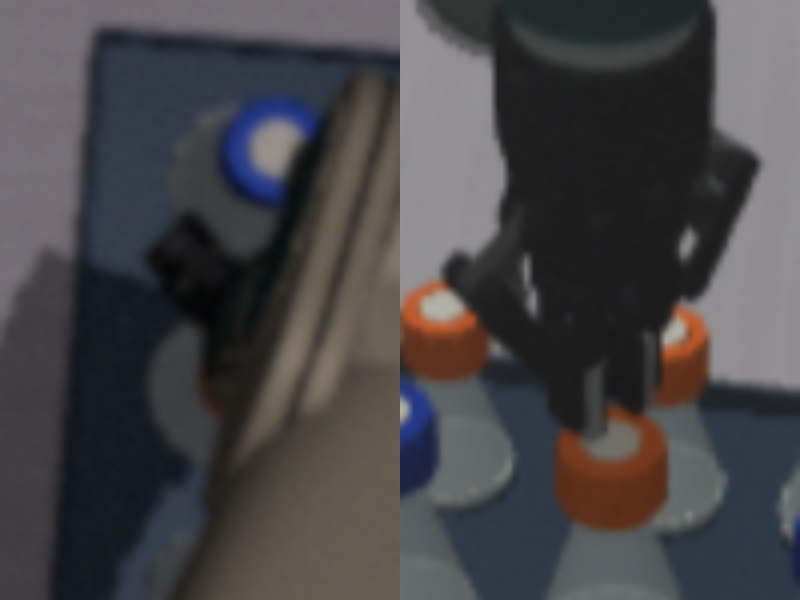

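The side view puts the fingertips just above the L1 cap, at about z 128. The reported TCP of 115.7 implies 94. In xy they agree. So the tool stands roughly 30 mm higher than documented; I'll open and check before going lower.

```bash
python3 -m crank '[[1,0,0,0,0,0,0],[1,0,0,0,0,0,0],[1,0,0,0,0,0,0],[1,0.002,-0.002,0,0.005,0.009,0],[1,0,0,0,0,0,0],[1,0,0,0,0,0,0],[1,0,0,0,0,0,0],[1,0,0,0,0,0,0]]' 30; python3 plan.py 537 -144 111 2.356 1
python3 - <<'E'
from cell import arm
import cv2
im=arm.read_camera("side"); cv2.imwrite("pics/s3.png",cv2.resize(im[70:220,180:380],None,fx=4,fy=4))
E
```

```text
time_s: 6.13
position: [537.5, -144.5, 115.5]
orientation: [-3.141, -0.002, 2.362]
contact_force: [0.1, 1.5, 0.3]
finger_gap: 1.0
t 6.13 pos [ 537.5 -144.5  115.5] shift mm tool [ 0.7 -0.   4.5] dist 4.5 rot [-0.001 -0.002  0.006] gap 1.0
1 [ 0.0007 -0.      0.0045]
```

View pics/s3.png

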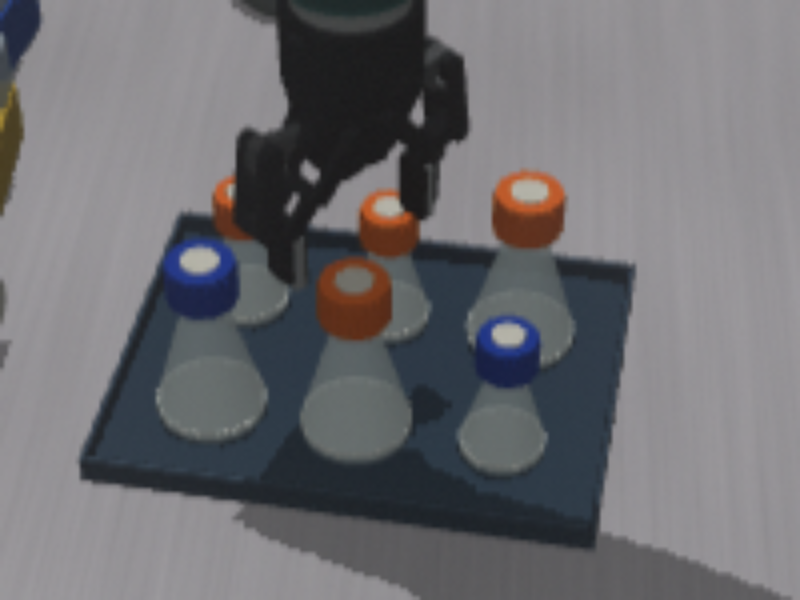

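Opening confirms it: the open fingertips are at z≈143, at zoom (290,280) and (418,215), straddling the cap's xy. The tool really is about 34 mm high. I'll lower in stages.

```bash
python3 -m crank '[[1,0,0,0.01,0,0,0],[1,0,0,0.01,0,0,0],[1,0,0,0.005,0,0,0],[1,0,0,0,0,0,0],[1,0,0,0,0,0,0],[1,0,0,0,0,0,0],[1,0,0,0,0,0,0],[1,0,0,0,0,0,0]]' 30; python3 plan.py 537 -144 77 2.356 1
python3 - <<'E'
from cell import arm
import cv2
im=arm.read_camera("side"); cv2.imwrite("pics/s4.png",cv2.resize(im[70:220,180:380],None,fx=4,fy=4))
E
```

```text
time_s: 6.85
position: [536.4, -144.0, 86.4]
orientation: [-3.14, -0.004, 2.362]
contact_force: [-0.5, -0.0, -0.2]
finger_gap: 0.996
t 6.85 pos [ 536.4 -144.    86.4] shift mm tool [-0.5  0.4  9.4] dist 9.4 rot [-0.002 -0.004  0.006] gap 0.996
1 [-0.0005  0.0004  0.0094]
```

View pics/s4.png

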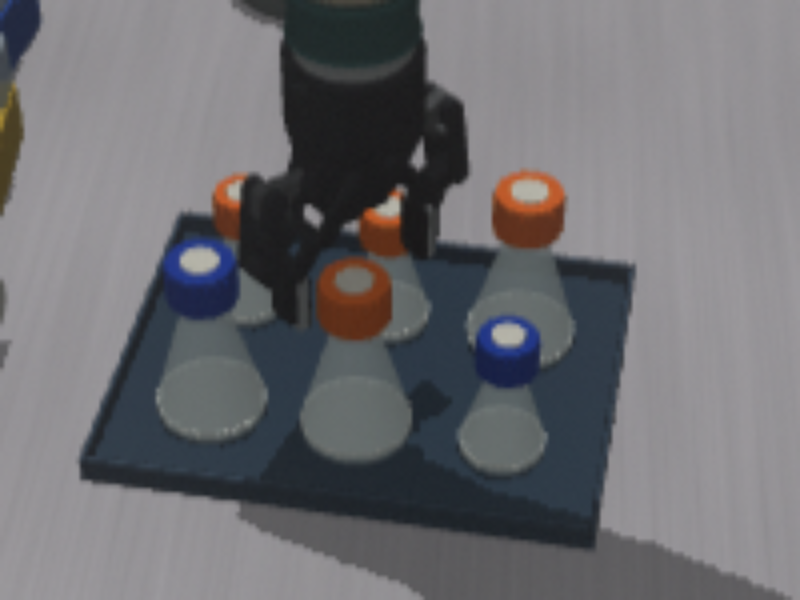

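```bash
python3 -m crank '[[1,0,0,0.007,0,0,0],[1,0,0,0.004,0,0,0],[1,0,0,0,0,0,0],[0.4,0,0,0,0,0,0],[0.2,0,0,0,0,0,0],[0.2,0,0,0,0,0,0],[0.2,0,0,0,0,0,0],[0.2,0,0,0,0,0,0]]' 30; python3 plan.py 537 -144 75 2.356 1
python3 - <<'E'
from cell import arm
import cv2
im=arm.read_camera("side"); cv2.imwrite("pics/s5.png",cv2.resize(im[70:220,180:380],None,fx=4,fy=4))
E
```

```text
time_s: 7.57
position: [537.4, -144.2, 75.2]
orientation: [-3.141, -0.002, 2.362]
contact_force: [0.1, -0.1, -2.1]
finger_gap: 0.476
t 7.57 pos [ 537.4 -144.2   75.2] shift mm tool [ 0.4 -0.1  0.2] dist 0.4 rot [-0.001 -0.002  0.006] gap 0.476
1 [ 0.0004 -0.0001  0.0002]
```

View pics/s5.png

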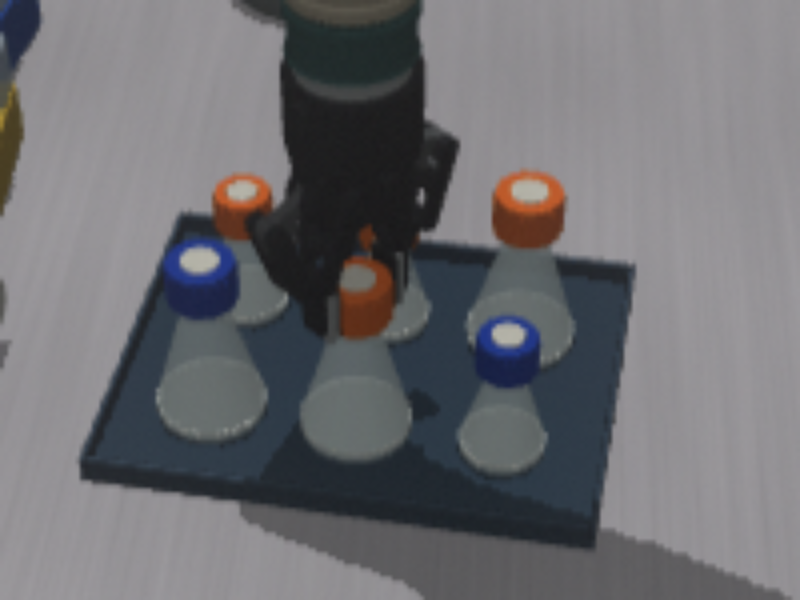

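L1 is gripped: the gap stopped at 0.476 with both fingers on the cap. Lifting.

```bash
python3 -m crank '[[0.2,0,0,-0.005,0,0,0],[0.2,0,0,-0.02,0,0,0],[0.2,0,0,-0.03,0,0,0],[0.2,0,0,-0.03,0,0,0],[0.2,0,0,-0.03,0,0,0],[0.2,0.01,0.01,-0.02,0,0,0],[0.2,0.02,0.02,-0.005,0,0,0],[0.2,0.02,0.023,0,0,0,0]]' 35; python3 plan.py 586 285 216 2.356 10 11 12
python3 - <<'E'
from cell import arm
import cv2
im=arm.read_camera("side"); cv2.imwrite("pics/s6.png",cv2.resize(im,None,fx=1.5,fy=1.5))
E
```

```text
time_s: 8.28
position: [536.8, -73.5, 221.0]
orientation: [-3.136, -0.007, 2.353]
contact_force: [0.2, 0.2, -1.9]
finger_gap: 0.48
t 8.28 pos [536.8 -73.5 221. ] shift mm tool [219.6 287.6   5.1] dist 361.9 rot [-0.005 -0.007 -0.003] gap 0.48
10 [0.022  0.0288 0.0005]
11 [0.02   0.0261 0.0005]
12 [0.0183 0.024  0.0004]
```

View pics/s6.png

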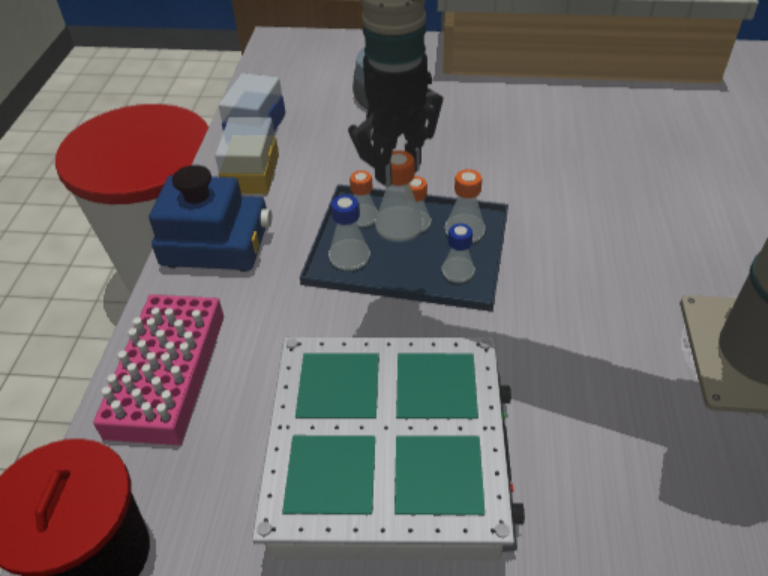

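```bash
python3 -m crank '[[0.2,0.022,0.028,0,-0.003,-0.005,0],[0.2,0.022,0.028,0,0,0,0],[0.2,0.022,0.028,0,0,0,0],[0.2,0.022,0.028,0,0,0,0],[0.2,0.022,0.028,0,0,0,0],[0.2,0.022,0.028,0,0,0,0],[0.2,0.022,0.028,0,0,0,0],[0.2,0.018,0.024,0,0,0,0]]'; python3 plan.py 586 285 200 2.356 2 3
```

```text
time_s: 9.0
position: [570.7, 216.3, 224.3]
orientation: [3.141, -0.0, 2.351]
contact_force: [0.8, -0.3, -1.0]
finger_gap: 0.479
t 9.0 pos [570.7 216.3 224.3] shift mm tool [38.1 59.2 24.4] dist 74.5 rot [ 0.001 -0.    -0.005] gap 0.479
2 [0.0191 0.0296 0.0122]
3 [0.0127 0.0197 0.0081]
```

```bash
python3 -m crank '[[0.2,0.016,0.025,0.005,0,0,0],[0.2,0.011,0.018,0.01,0,0,0],[0.2,0.004,0.007,0.005,0,0,0],[0.2,0,0,0,0,0,0],[0.2,0,0,0,0,0,0],[0.2,0,0,0,0,0,0],[0.2,0,0,0,0,0,0],[0.2,0,0,0,0,0,0]]'; python3 plan.py 586 285 163 2.356 2 3;  python3 - <<'E'
from cell import arm
import cv2
im=arm.read_camera("side"); cv2.imwrite("pics/s7.png",cv2.resize(im,None,fx=1.5,fy=1.5))
E
```

```text
time_s: 9.67
position: [583.2, 279.0, 203.8]
orientation: [-3.14, -0.001, 2.358]
contact_force: [0.2, 0.4, -1.0]
finger_gap: 0.479
t 9.67 pos [583.2 279.  203.8] shift mm tool [ 2.2  6.3 40.8] dist 41.4 rot [-0.002 -0.001  0.002] gap 0.479
2 [0.0011 0.0032 0.0204]
3 [0.0007 0.0021 0.0136]
```

View pics/s7.png

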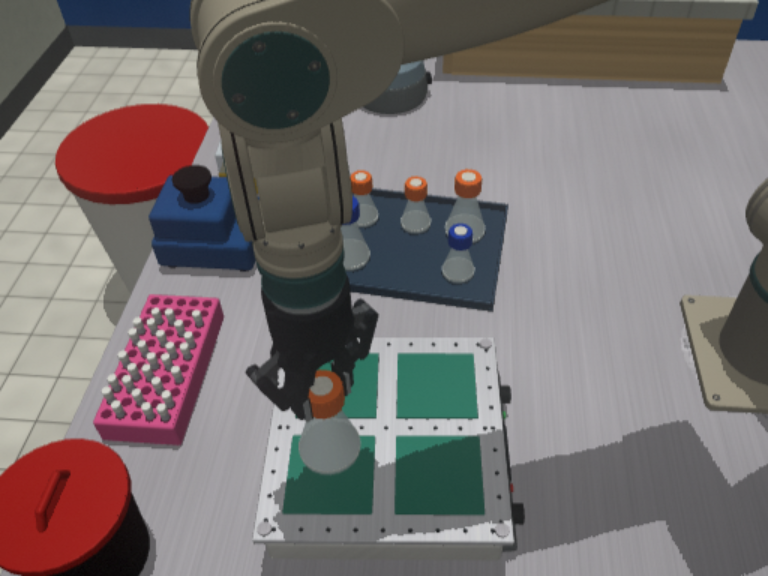

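```bash
cat > chk.py <<'E'
from h import *
from cell import arm
import sys
# chk.py png cap x y zb x0 y0
im=cv2.imread(sys.argv[1]); im=cv2.resize(im,(512,384)); cam=sys.argv[2]
H,hh,r,R=dict(L=(118,28,21.5,34),S=(92,26,18.5,26))[sys.argv[3]]
x,y,zb=map(float,sys.argv[4:7]);x0,y0=map(int,sys.argv[7:9]);p=arm.camera_params(cam);k=6
c=cv2.resize(im[y0:y0+90,x0:x0+120],None,fx=k,fy=k)
for z,rr,col in((zb+H,r,(0,255,0)),(zb+H-hh,r,(255,255,0)),(zb,R,(0,0,255))):
    u=proj(cyl(x,y,z,z,rr),p)[:48]; cv2.polylines(c,[((u-[x0,y0]+.5)*k).astype(np.int32)],True,col,1)
cv2.imwrite(sys.argv[9],c)
E
python3 chk.py pics/s7.png side L 583 279 132 160 235 pics/c1.png
```

```text
(no output)
```

View pics/c1.png

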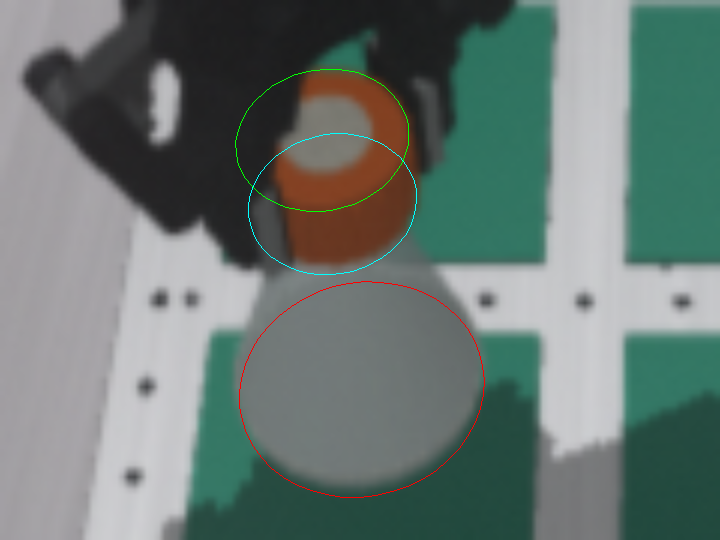

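The model at (583, 279), base 132, matches the held flask to within about 1.5 px, so the z offset is consistent. Moving over pad P2 and lowering.

```bash
python3 -m crank '[[0.2,0.003,0.007,0,0,0,0],[0.2,0,0,0.012,0,0,0],[0.2,0,0,0.012,0,0,0],[0.2,0,0,0.008,0,0,0],[0.2,0,0,0.002,0,0,0],[0.2,0,0,0,0,0,0],[0.2,0,0,0,0,0,0],[0.2,0,0,0,0,0,0]]'; python3 plan.py 586 286 158 2.356 2 3
```

```text
time_s: 10.38
position: [585.9, 284.0, 165.7]
orientation: [-3.139, -0.001, 2.354]
contact_force: [-0.6, 0.5, -1.2]
finger_gap: 0.481
t 10.38 pos [585.9 284.  165.7] shift mm tool [1.3 1.6 7.7] dist 7.9 rot [-0.003 -0.001 -0.002] gap 0.481
2 [0.0007 0.0008 0.0038]
3 [0.0004 0.0005 0.0026]
```

```bash
python3 -m crank '[[0.2,0.001,0.002,0.003,0,0,0],[0.2,0,0,0.002,0,0,0],[0.2,0,0,0.001,0,0,0],[0.2,0,0,0.001,0,0,0],[0.2,0,0,0,0,0,0],[0.2,0,0,0,0,0,0],[0.2,0,0,0,0,0,0],[0.2,0,0,0,0,0,0]]'; python3 plan.py 586 286 158 2.356 2 3
python3 - <<'E'
from cell import arm
import cv2
im=arm.read_camera("side"); cv2.imwrite("pics/s8.png",im)
E
python3 chk.py pics/s8.png side L 586 285 87 160 245 pics/c2.png
```

```text
time_s: 11.05
position: [587.7, 286.9, 159.6]
orientation: [-3.141, 0.0, 2.354]
contact_force: [-1.0, 0.3, -0.5]
finger_gap: 0.48
t 11.05 pos [587.7 286.9 159.6] shift mm tool [ 0.6 -1.8  1.6] dist 2.5 rot [-0.     0.    -0.002] gap 0.48
2 [ 0.0003 -0.0009  0.0008]
3 [ 0.0002 -0.0006  0.0005]
```

View pics/c2.png

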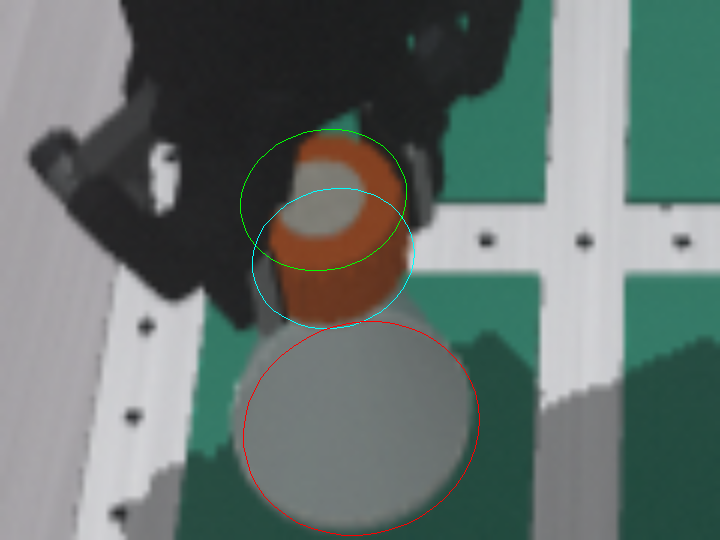

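```bash
python3 -m crank '[[0.2,0,-0.002,0.0005,0,0,0],[0.2,0,0,0.001,0,0,0],[0.2,0,0,0.001,0,0,0],[0.2,0,0,0,0,0,0],[0.2,0,0,0,0,0,0],[0.2,0,0,0,0,0,0],[0.2,0,0,0,0,0,0],[0.2,0,0,0,0,0,0]]'; python3 plan.py 586 286 158 2.356 2 3
```

```text
time_s: 11.77
position: [586.9, 285.4, 158.3]
orientation: [3.14, 0.001, 2.354]
contact_force: [-0.6, 0.6, -0.2]
finger_gap: 0.482
t 11.77 pos [586.9 285.4 158.3] shift mm tool [ 1.  -0.2  0.3] dist 1.1 rot [ 0.002  0.001 -0.002] gap 0.482
2 [ 0.0005 -0.0001  0.0001]
3 [ 0.0003 -0.0001  0.0001]
```

```bash
python3 -m crank '[[0.2,0,0,0.001,0,0,0],[0.2,0,0,0.001,0,0,0],[0.2,0,0,0,0,0,0],[0.2,0,0,0,0,0,0],[0.6,0,0,0,0,0,0],[1,0,0,0,0,0,0],[1,0,0,0,0,0,0],[1,0,0,0,0,0,0]]'; python3 plan.py 438.5 -231.5 220 2.356 14 15 16
```

```text
time_s: 12.43
position: [587.5, 285.6, 157.8]
orientation: [3.139, 0.002, 2.354]
contact_force: [-0.4, 0.3, -0.0]
finger_gap: 0.993
t 12.43 pos [587.5 285.6 157.8] shift mm tool [-261.3 -470.3  -63. ] dist 541.7 rot [ 0.003  0.002 -0.002] gap 0.993
14 [-0.0187 -0.0336 -0.0045]
15 [-0.0174 -0.0314 -0.0042]
16 [-0.0163 -0.0294 -0.0039]
```

```bash
python3 -m crank '[[1,0,0,-0.012,0,0,0],[1,0,0,-0.02,0,0,0],[1,0,0,-0.025,0,0,0],[1,-0.01,-0.02,-0.01,0,0,0],[1,-0.018,-0.034,0,0,0,0],[1,-0.018,-0.034,0,0,0,0],[1,-0.018,-0.034,0,0,0,0],[1,-0.018,-0.034,0,0,0,0]]'
python3 - <<'E'
from cell import arm
import cv2
im=arm.read_camera("side"); cv2.imwrite("pics/s9.png",im)
im=arm.read_camera("top"); cv2.imwrite("pics/t9.png",im)
E
python3 plan.py 438.5 -231.5 190 2.356 9 10
python3 chk.py pics/s9.png side L 586 285 87 160 245 pics/c3.png
```

```text
time_s: 13.1
position: [537.9, 119.0, 233.4]
orientation: [3.13, 0.007, 2.366]
contact_force: [0.7, -0.5, -0.6]
finger_gap: 1.003
t 13.2 pos [536.7 116.  233.4] shift mm tool [-174.9 -316.1   41.8] dist 363.7 rot [0.009 0.007 0.004] gap 1.001
9 [-0.0194 -0.0351  0.0046]
10 [-0.0175 -0.0316  0.0042]
```

View pics/s9.png

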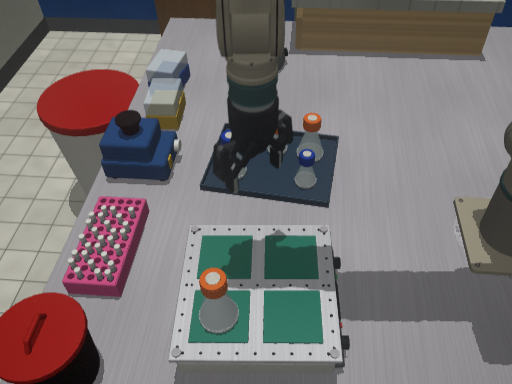

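View pics/c3.png

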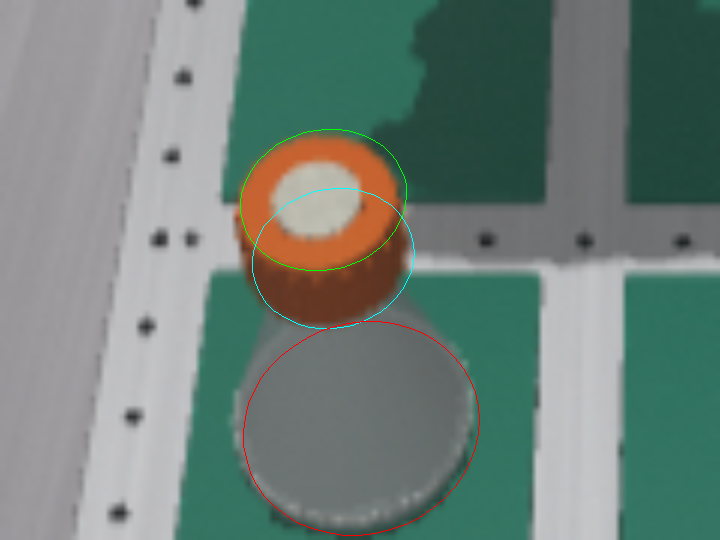

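View pics/t9.png

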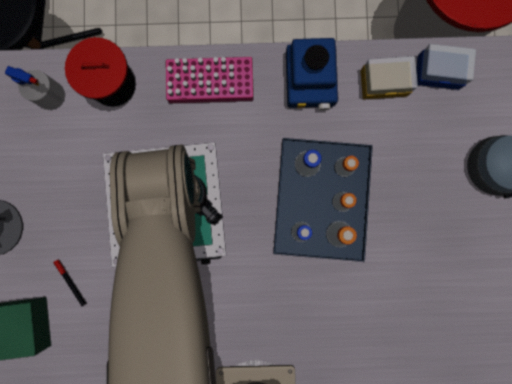

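L1 stands centred on pad P2, within about 3 mm. The blue flasks haven't moved. Next is L2.

```bash
python3 -m crank '[[1,-0.018,-0.033,0.004,0.004,0.004,0],[1,-0.018,-0.033,0.004,0.004,0.003,0],[1,-0.018,-0.033,0.004,0,0,0],[1,-0.018,-0.033,0.004,0,0,0],[1,-0.018,-0.033,0.004,0,0,0],[1,-0.018,-0.033,0.004,0,0,0],[1,-0.018,-0.033,0.004,0,0,0],[1,-0.018,-0.033,0.004,0,0,0]]'; python3 plan.py 438.5 -231.5 160 2.356 2 3
```

```text
time_s: 13.87
position: [458.9, -177.6, 209.0]
orientation: [3.126, 0.013, 2.373]
contact_force: [1.5, -0.2, -0.1]
finger_gap: 0.999
t 13.87 pos [ 458.9 -177.6  209. ] shift mm tool [-22.2 -53.7  48.5] dist 75.6 rot [0.016 0.013 0.017] gap 0.999
2 [-0.0111 -0.0268  0.0242]
3 [-0.0074 -0.0179  0.0162]
```

```bash
python3 -m crank '[[1,-0.009,-0.022,0.01,0.008,0.007,0.009],[1,-0.007,-0.016,0.015,0.008,0.006,0.008],[1,-0.003,-0.007,0.015,0,0,0],[1,0,0,0.01,0,0,0],[1,0,0,0,0,0,0],[1,0,0,0,0,0,0],[1,0,0,0,0,0,0],[1,0,0,0,0,0,0]]'; python3 plan.py 438.5 -231.5 75 2.356 4 5
```

```text
time_s: 14.53
position: [444.4, -232.1, 163.9]
orientation: [3.14, 0.011, 2.348]
contact_force: [0.0, 1.0, 0.4]
finger_gap: 1.002
t 14.53 pos [ 444.4 -232.1  163.9] shift mm tool [ 5.5 -3.9 88.8] dist 89.1 rot [ 0.002  0.011 -0.008] gap 1.002
4 [ 0.0014 -0.001   0.0222]
5 [ 0.0011 -0.0008  0.0178]
```

```bash
python3 -m crank '[[1,0.005,-0.004,0.015,0.002,0.009,-0.006],[1,0,0,0.02,0,0,0],[1,0,0,0.02,0,0,0],[1,0,0,0.015,0,0,0],[1,0,0,0.008,0,0,0],[1,0,0,0,0,0,0],[1,0,0,0,0,0,0],[1,0,0,0,0,0,0]]'; python3 plan.py 438.5 -231.5 75 2.356 1
```

```text
time_s: 15.2
position: [440.3, -228.9, 84.0]
orientation: [3.141, 0.007, 2.363]
contact_force: [-0.5, 0.1, -0.3]
finger_gap: 0.998
t 15.2 pos [ 440.3 -228.9   84. ] shift mm tool [-0.5 -3.1  9. ] dist 9.5 rot [0.001 0.007 0.007] gap 0.998
1 [-0.0005 -0.0031  0.009 ]
```

```bash
python3 -m crank '[[1,0,-0.003,0.005,0,0.006,0.006],[1,0,0,0.004,0,0,0],[1,0,0,0,0,0,0],[0.4,0,0,0,0,0,0],[0.2,0,0,0,0,0,0],[0.2,0,0,0,0,0,0],[0.2,0,0,0,0,0,0],[0.2,0,0,0,0,0,0]]' 35; python3 plan.py 438.5 -231.5 215 2.356 1
```

```text
time_s: 15.87
position: [441.1, -233.5, 78.0]
orientation: [3.139, 0.008, 2.357]
contact_force: [-0.8, 0.2, -1.1]
finger_gap: 0.476
t 15.87 pos [ 441.1 -233.5   78. ] shift mm tool [ 2.20e+00 -1.00e-01 -1.37e+02] dist 137.1 rot [0.003 0.008 0.001] gap 0.476
1 [ 2.20e-03 -1.00e-04 -1.37e-01]
```

```bash
python3 -m crank '[[0.2,0,0,-0.005,0,0,0],[0.2,0,0,-0.02,0,0,0],[0.2,0,0,-0.03,0,0,0],[0.2,0,0,-0.03,0,0,0],[0.2,0,0,-0.03,0,0,0],[0.2,0.01,0.01,-0.015,0,0,0],[0.2,0.02,0.02,0,0,0,0],[0.2,0.023,0.025,0,0,0,0]]'; python3 plan.py 470 152 210 2.356 8 9 10
```

```text
time_s: 16.53
position: [439.8, -157.8, 213.6]
orientation: [3.141, 0.004, 2.349]
contact_force: [0.3, 1.0, -2.1]
finger_gap: 0.481
t 16.53 pos [ 439.8 -157.8  213.6] shift mm tool [199.5 239.    2.9] dist 311.3 rot [ 0.     0.004 -0.007] gap 0.481
8 [0.0249 0.0299 0.0004]
9 [0.0222 0.0266 0.0003]
10 [0.02   0.0239 0.0003]
```

```bash
python3 -m crank '[[0.2,0.023,0.027,0,0,0,0],[0.2,0.023,0.027,0,0,0,0],[0.2,0.023,0.027,0,0,0,0],[0.2,0.023,0.027,0,0,0,0],[0.2,0.023,0.027,0,0,0,0],[0.2,0.023,0.027,0,0,0,0],[0.2,0.02,0.024,0,0,0,0],[0.2,0.012,0.014,0,0,0,0]]'; python3 plan.py 470 152 185 2.356 1 2
```

```text
time_s: 17.2
position: [461.9, 116.2, 216.8]
orientation: [3.138, 0.008, 2.345]
contact_force: [0.9, 0.6, -2.9]
finger_gap: 0.485
t 17.2 pos [461.9 116.2 216.8] shift mm tool [20.2 30.7 31.7] dist 48.5 rot [ 0.004  0.008 -0.011] gap 0.485
1 [0.0202 0.0307 0.0317]
2 [0.0101 0.0153 0.0159]
```

```bash
python3 -m crank '[[0.2,0.01,0.016,0.01,0.002,0.006,-0.006],[0.2,0.005,0.009,0.012,0,0,0],[0.2,0,0.002,0.008,0,0,0],[0.2,0,0,0,0,0,0],[0.2,0,0,0,0,0,0],[0.2,0,0,0,0,0,0],[0.2,0,0,0,0,0,0],[0.2,0,0,0,0,0,0]]'; python3 plan.py 470 152 165 2.356 1 2
python3 - <<'E'
from cell import arm
import cv2
im=arm.read_camera("side"); cv2.imwrite("pics/s10.png",im)
E
python3 chk.py pics/s10.png side L 470 152 108 230 205 pics/c4.png
```

```text
time_s: 17.87
position: [468.8, 147.8, 184.8]
orientation: [-3.14, 0.002, 2.355]
contact_force: [-0.2, 0.5, -0.9]
finger_gap: 0.478
t 17.87 pos [468.8 147.8 184.8] shift mm tool [ 2.2  3.9 19.8] dist 20.3 rot [-0.002  0.002 -0.001] gap 0.478
1 [0.0022 0.0039 0.0198]
2 [0.0011 0.0019 0.0099]
```

View pics/c4.png

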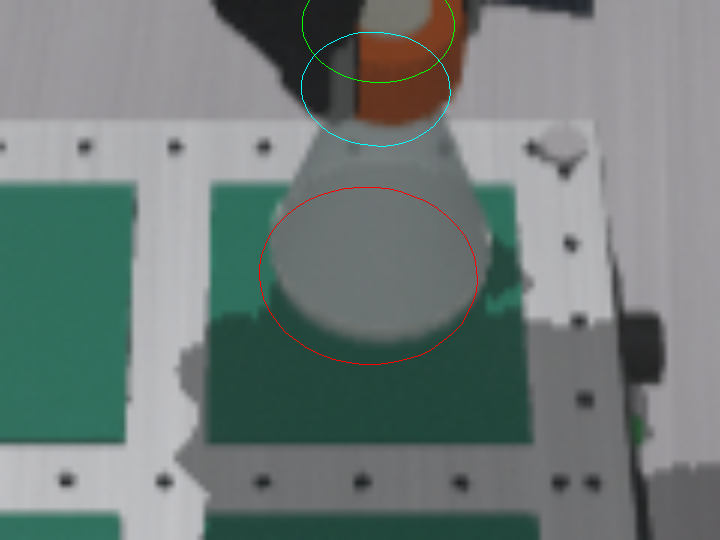

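```bash
python3 -m crank '[[0.2,0.001,0.006,0.004,0,0,0],[0.2,0,0,0.008,0,0,0],[0.2,0,0,0.004,0,0,0],[0.2,0,0,0.001,0,0,0],[0.2,0,0,0,0,0,0],[0.2,0,0,0,0,0,0],[0.2,0,0,0,0,0,0],[0.2,0,0,0,0,0,0]]'; python3 plan.py 473.5 154.5 161 2.356 1 2
python3 - <<'E'
from cell import arm
import cv2
im=arm.read_camera("side"); cv2.imwrite("pics/s11.png",im)
E
python3 chk.py pics/s11.png side L 470 152 90 230 210 pics/c5.png
```

```text
time_s: 18.58
position: [473.4, 152.0, 166.6]
orientation: [-3.141, 0.003, 2.353]
contact_force: [-0.6, -0.2, -1.1]
finger_gap: 0.483
t 18.58 pos [473.4 152.  166.6] shift mm tool [1.7 1.8 5.6] dist 6.2 rot [-0.001  0.003 -0.003] gap 0.483
1 [0.0017 0.0018 0.0056]
2 [0.0008 0.0009 0.0028]
```

View pics/c5.png

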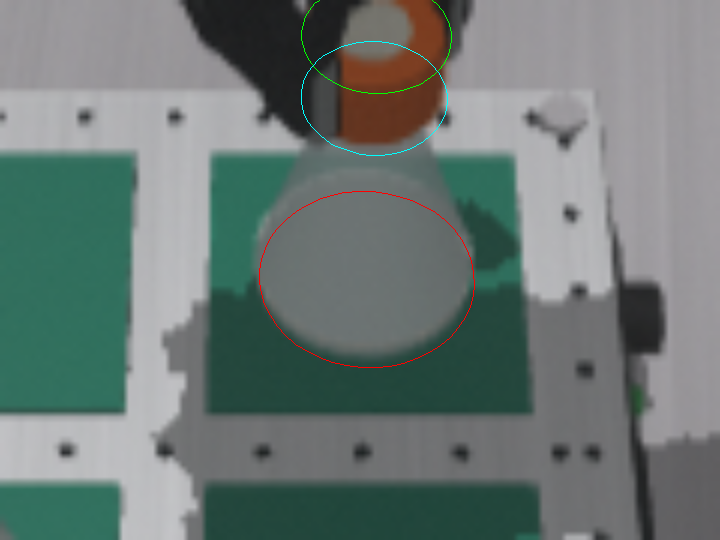

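```bash
python3 -m crank '[[0.2,0.002,0.002,0.002,0,0,0],[0.2,0,0,0.002,0,0,0],[0.2,0,0,0.001,0,0,0],[0.2,0,0,0.001,0,0,0],[0.2,0,0,0,0,0,0],[0.2,0,0,0,0,0,0],[0.2,0,0,0,0,0,0],[0.2,0,0,0,0,0,0]]'; python3 plan.py 473.5 154.5 161 2.356 1 2
```

```text
time_s: 19.3
position: [474.0, 155.4, 160.8]
orientation: [3.141, 0.004, 2.353]
contact_force: [0.3, -0.4, -0.9]
finger_gap: 0.472
t 19.3 pos [474.  155.4 160.8] shift mm tool [-0.3 -1.  -0.2] dist 1.1 rot [ 0.     0.004 -0.003] gap 0.472
1 [-0.0003 -0.001  -0.0002]
2 [-0.0001 -0.0005 -0.0001]
```

```bash
python3 -m crank '[[0.2,0,0,0.001,0,0,0],[0.2,0,0,0.001,0,0,0],[0.2,0,0,0,0,0,0],[0.2,0,0,0,0,0,0],[0.6,0,0,0,0,0,0],[1,0,0,0,0,0,0],[1,0,0,0,0,0,0],[1,0,0,0,0,0,0]]'; python3 plan.py 523.5 -243.5 190 2.356 1
```

```text
time_s: 19.97
position: [475.3, 155.6, 161.5]
orientation: [3.139, 0.006, 2.353]
contact_force: [-0.3, 0.1, 0.6]
finger_gap: 0.989
t 19.97 pos [475.3 155.6 161.5] shift mm tool [-317.3 -247.   -27.5] dist 403.0 rot [ 0.003  0.006 -0.003] gap 0.989
1 [-0.3173 -0.247  -0.0275]
```

```bash
python3 -m crank '[[1,0,0,-0.012,0,0,0],[1,0,0,-0.02,0,0,0],[1,0,0,-0.025,0,0,0],[1,-0.016,-0.012,-0.01,0,0,0],[1,-0.03,-0.023,0,0,0,0],[1,-0.03,-0.023,0,0,0,0],[1,-0.03,-0.023,0,0,0,0],[1,-0.03,-0.023,0,0,0,0]]'
python3 - <<'E'
from cell import arm
import cv2
im=arm.read_camera("side"); cv2.imwrite("pics/s12.png",im)
E
python3 plan.py 523.5 -243.5 170 2.356 6 7
python3 chk.py pics/s12.png side L 470 152 87 230 210 pics/c6.png
```

```text
time_s: 20.63
position: [498.3, -13.9, 232.2]
orientation: [3.136, 0.006, 2.367]
contact_force: [0.5, 0.2, 0.4]
finger_gap: 1.002
t 20.68 pos [499.9 -20.4 232.4] shift mm tool [-173.  -142.    64.1] dist 232.8 rot [0.002 0.012 0.005] gap 1.001
6 [-0.0288 -0.0237  0.0107]
7 [-0.0247 -0.0203  0.0092]
```

View pics/c6.png

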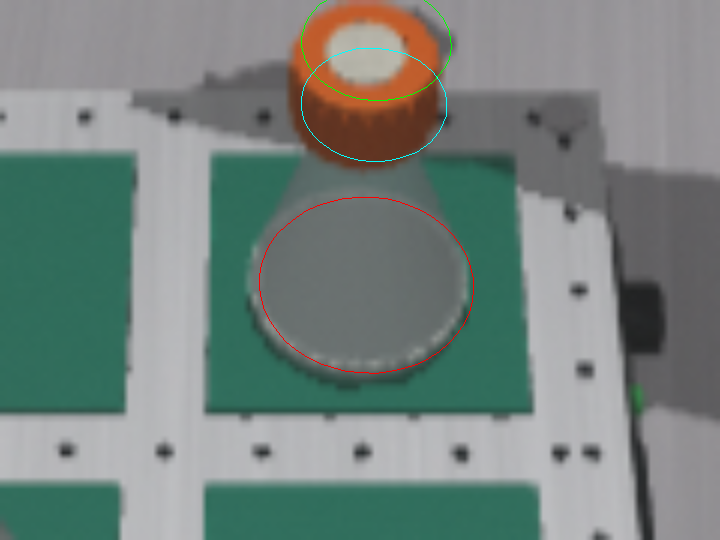

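View pics/s12.png

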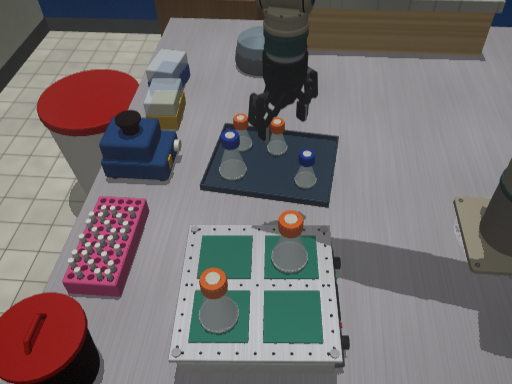

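L2 is on pad P3, within about 3 mm. Now S2.

```bash
python3 -m crank '[[1,-0.026,-0.02,0.008,0,0.006,0],[1,-0.026,-0.021,0.008,0,0.006,0],[1,-0.026,-0.021,0.008,0,0,0],[1,-0.026,-0.021,0.01,0,0,0],[1,-0.026,-0.021,0.01,0,0,0],[1,-0.018,-0.016,0.008,0,0,0],[1,-0.006,-0.006,0.003,0,0,0],[1,0,0,0,0,0,0]]'; python3 plan.py 523.5 -243.5 120 2.356 1
```

```text
time_s: 21.35
position: [523.9, -231.0, 176.7]
orientation: [3.135, 0.005, 2.355]
contact_force: [-0.8, 0.9, -0.3]
finger_gap: 0.999
t 21.35 pos [ 523.9 -231.   176.7] shift mm tool [-8.3 -9.5 56.7] dist 58.1 rot [ 0.006  0.005 -0.001] gap 0.999
1 [-0.0083 -0.0095  0.0567]
```

```bash
python3 -m crank '[[1,-0.007,-0.008,0.01,0.005,0.005,0],[1,0,0,0.02,0,0,0],[1,0,0,0.02,0,0,0],[1,0,0,0.015,0,0,0],[1,0,0,0.005,0,0,0],[1,0,0,0,0,0,0],[1,0,0,0,0,0,0],[1,0,0,0,0,0,0]]'; python3 plan.py 523.5 -243.5 50 2.356 1
```

```text
time_s: 22.02
position: [525.2, -237.1, 105.5]
orientation: [3.139, 0.001, 2.363]
contact_force: [-0.0, -0.5, 0.6]
finger_gap: 0.997
t 22.02 pos [ 525.2 -237.1  105.5] shift mm tool [-3.3 -5.9 55.5] dist 55.9 rot [0.002 0.001 0.007] gap 0.997
1 [-0.0033 -0.0059  0.0555]
```

```bash
python3 -m crank '[[1,-0.003,-0.005,0.01,0,0,0.006],[1,0,0,0.015,0,0,0],[1,0,0,0.015,0,0,0],[1,0,0,0.008,0,0,0],[1,0,0,0.002,0,0,0],[1,0,0,0,0,0,0],[1,0,0,0,0,0,0],[1,0,0,0,0,0,0]]'; python3 plan.py 523.5 -243.5 50 2.356 1
```

```text
time_s: 22.68
position: [529.0, -246.9, 58.9]
orientation: [3.137, 0.014, 2.356]
contact_force: [-0.2, -1.0, 0.3]
finger_gap: 1.0
t 22.68 pos [ 529.  -246.9   58.9] shift mm tool [ 6.4 -1.5  8.8] dist 11.0 rot [0.005 0.014 0.   ] gap 1.0
1 [ 0.0064 -0.0015  0.0088]
```

```bash
python3 -m crank '[[1,0.006,-0.001,0.003,0.004,0.012,0],[1,0,0,0.004,0,0,0],[1,0,0,0,0,0,0],[1,0,0,0,0,0,0],[1,0,0,0,0,0,0],[1,0,0,0,0,0,0],[1,0,0,0,0,0,0],[1,0,0,0,0,0,0]]'; python3 plan.py 523.5 -243.5 50 2.356 1
python3 - <<'E'
from cell import arm
import cv2
im=arm.read_camera("side"); cv2.imwrite("pics/s13.png",cv2.resize(im[70:220,180:380],None,fx=4,fy=4))
E
```

```text
time_s: 23.35
position: [525.4, -244.0, 53.6]
orientation: [3.14, 0.005, 2.357]
contact_force: [0.7, -0.4, 0.2]
finger_gap: 0.998
t 23.35 pos [ 525.4 -244.    53.6] shift mm tool [ 1.7 -0.9  3.6] dist 4.1 rot [0.001 0.005 0.001] gap 0.998
1 [ 0.0017 -0.0009  0.0036]
```

View pics/s13.png

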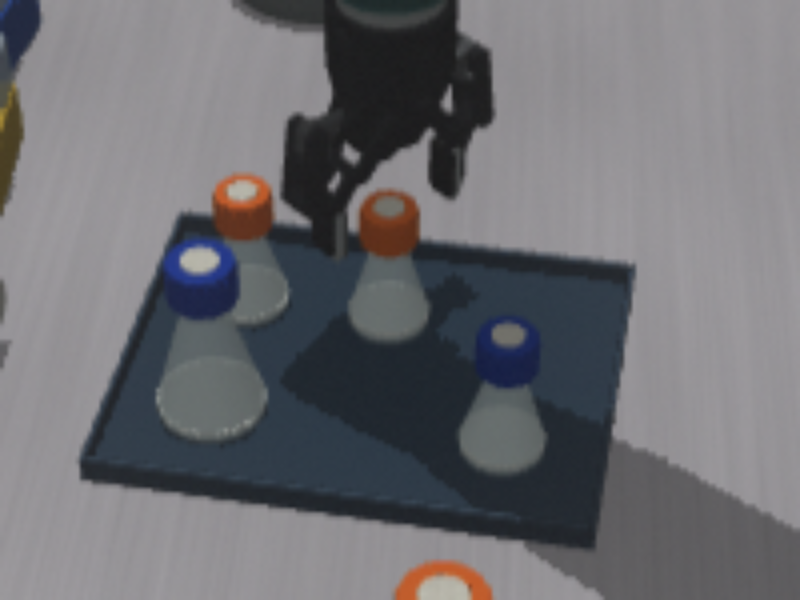

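```bash
python3 -m crank '[[1,0.001,-0.001,0.004,0,0.004,0],[1,0,0,0.001,0,0,0],[1,0,0,0,0,0,0],[0.4,0,0,0,0,0,0],[0.2,0,0,0,0,0,0],[0.2,0,0,0,0,0,0],[0.2,0,0,0,0,0,0],[0.2,0,0,0,0,0,0]]' 35; python3 plan.py 523.5 -243.5 260 2.356 1
```

```text
time_s: 24.07
position: [523.8, -244.1, 48.0]
orientation: [3.14, 0.0, 2.356]
contact_force: [-0.4, 0.4, 0.0]
finger_gap: 0.415
t 24.07 pos [ 523.8 -244.1   48. ] shift mm tool [   0.6    0.5 -212. ] dist 212.0 rot [0.001 0.    0.   ] gap 0.415
1 [ 0.0006  0.0005 -0.212 ]
```

```bash
python3 -m crank '[[0.2,0,0,-0.005,0,0,0],[0.2,0,0,-0.02,0,0,0],[0.2,0,0,-0.03,0,0,0],[0.2,0,0,-0.036,0,0,0],[0.2,0,0,-0.036,0,0,0],[0.2,0.005,0.008,-0.036,0,0,0],[0.2,0.012,0.017,-0.03,0,0,0],[0.2,0.018,0.023,-0.02,0,0,0]]'; python3 plan.py 461.5 276 270 2.356 12 13 14
```

```text
time_s: 24.73
position: [527.3, -185.3, 263.9]
orientation: [-3.137, -0.016, 2.349]
contact_force: [1.4, 0.2, -0.5]
finger_gap: 0.411
t 24.73 pos [ 527.3 -185.3  263.9] shift mm tool [374.7 277.1  -1.5] dist 466.0 rot [-0.004 -0.016 -0.007] gap 0.411
12 [ 0.0312  0.0231 -0.0001]
13 [ 0.0288  0.0213 -0.0001]
14 [ 0.0268  0.0198 -0.0001]
```

```bash
python3 -m crank '[[0.2,0.029,0.021,0,-0.002,-0.006,0],[0.2,0.029,0.021,0,-0.002,-0.006,0],[0.2,0.029,0.021,0,0,0,0],[0.2,0.029,0.021,0,0,0,0],[0.2,0.029,0.021,0,0,0,0],[0.2,0.029,0.021,0,0,0,0],[0.2,0.029,0.021,0,0,0,0],[0.2,0.029,0.021,0,0,0,0]]'; python3 plan.py 461.5 276 270 2.356 3 4 5
```

```text
time_s: 25.4
position: [488.6, 105.2, 277.0]
orientation: [3.129, 0.019, 2.342]
contact_force: [-0.4, 0.3, -0.8]
finger_gap: 0.409
t 25.4 pos [488.6 105.2 277. ] shift mm tool [141.4  99.5   5.5] dist 173.0 rot [ 0.012  0.02  -0.014] gap 0.409
3 [0.0471 0.0332 0.0018]
4 [0.0354 0.0249 0.0014]
5 [0.0283 0.0199 0.0011]
```

```bash
python3 -m crank '[[0.2,0.029,0.021,0,0.006,0.01,-0.007],[0.2,0.029,0.02,0,0.006,0.01,-0.007],[0.2,0.029,0.02,0,0,0,0],[0.2,0.025,0.016,0,0,0,0],[0.2,0.01,0.007,0,0,0,0],[0.2,0.002,0.001,0,0,0,0],[0.2,0,0,0,0,0,0],[0.2,0,0,0,0,0,0]]'; python3 plan.py 461.5 276 155 2.356 1
```

```text
time_s: 26.07
position: [455.5, 266.4, 279.4]
orientation: [3.139, -0.001, 2.367]
contact_force: [1.2, 0.0, -1.1]
finger_gap: 0.412
t 26.07 pos [455.5 266.4 279.4] shift mm tool [  2.3  10.6 124.4] dist 124.9 rot [ 0.003 -0.001  0.011] gap 0.412
1 [0.0023 0.0106 0.1244]
```

```bash
python3 -m crank '[[0.2,0.002,0.009,0.01,0,0,0.006],[0.2,0,0,0.02,0,0,0],[0.2,0,0,0.025,0,0,0],[0.2,0,0,0.025,0,0,0],[0.2,0,0,0.02,0,0,0],[0.2,0,0,0.01,0,0,0],[0.2,0,0,0,0,0,0],[0.2,0,0,0,0,0,0]]'; python3 plan.py 461.5 276 155 2.356 1
```

```text
time_s: 26.73
position: [466.9, 269.0, 163.6]
orientation: [3.135, 0.002, 2.345]
contact_force: [0.6, 0.3, -0.6]
finger_gap: 0.406
t 26.73 pos [466.9 269.  163.6] shift mm tool [8.8 1.  8.6] dist 12.4 rot [ 0.007  0.002 -0.011] gap 0.406
1 [0.0088 0.001  0.0086]
```

```bash
python3 -m crank '[[0.2,0.008,0.001,0.004,0.006,0.002,-0.01],[0.2,0,0,0.007,0,0,0],[0.2,0,0,0.006,0,0,0],[0.2,0,0,0.002,0,0,0],[0.2,0,0,0,0,0,0],[0.2,0,0,0,0,0,0],[0.2,0,0,0,0,0,0],[0.2,0,0,0,0,0,0]]'; python3 plan.py 461.5 276 131 2.356 1;python3 - <<'E'
from cell import arm
import cv2
im=arm.read_camera("side"); cv2.imwrite("pics/s14.png",im)
E
python3 chk.py pics/s14.png side S 461.5 276 97 230 265 pics/c7.png
```

```text
time_s: 27.4
position: [465.7, 277.6, 147.9]
orientation: [3.133, 0.003, 2.355]
contact_force: [0.7, 0.1, -0.3]
finger_gap: 0.41
t 27.4 pos [465.7 277.6 147.9] shift mm tool [ 1.9 -4.2 16.8] dist 17.5 rot [ 0.009  0.003 -0.001] gap 0.41
1 [ 0.0019 -0.0042  0.0168]
```

View pics/c7.png

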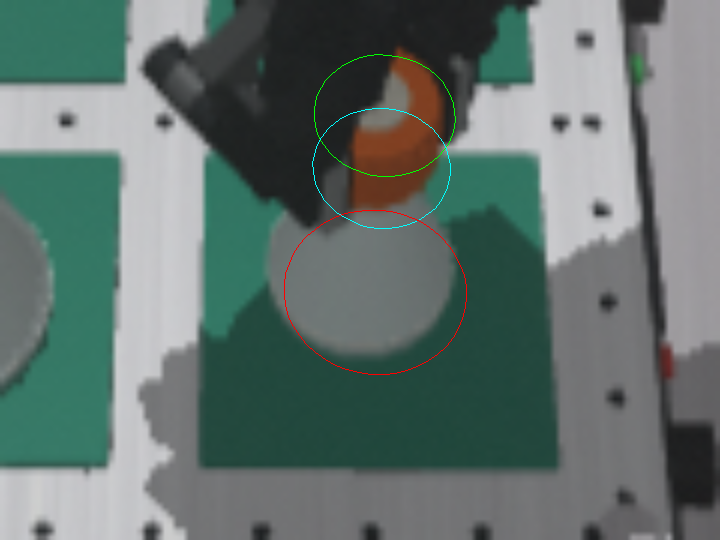

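```bash
python3 -m crank '[[0.2,0.002,-0.004,0.003,0.008,0.002,0],[0.2,0,0,0.005,0,0,0],[0.2,0,0,0.003,0,0,0],[0.2,0,0,0.001,0,0,0],[0.2,0,0,0,0,0,0],[0.2,0,0,0,0,0,0],[0.2,0,0,0,0,0,0],[0.2,0,0,0,0,0,0]]'; python3 plan.py 461.5 276 131 2.356 1;python3 - <<'E'
from cell import arm
import cv2
im=arm.read_camera("side"); cv2.imwrite("pics/s15.png",im)
E
python3 chk.py pics/s15.png side S 461.5 276 91 230 265 pics/c8.png
```

```text
time_s: 28.12
position: [461.1, 275.9, 134.7]
orientation: [3.141, 0.001, 2.355]
contact_force: [1.4, 0.5, -1.6]
finger_gap: 0.414
t 28.12 pos [461.1 275.9 134.7] shift mm tool [-0.2  0.4  3.7] dist 3.7 rot [ 0.     0.001 -0.001] gap 0.414
1 [-0.0002  0.0004  0.0037]
```

View pics/c8.png

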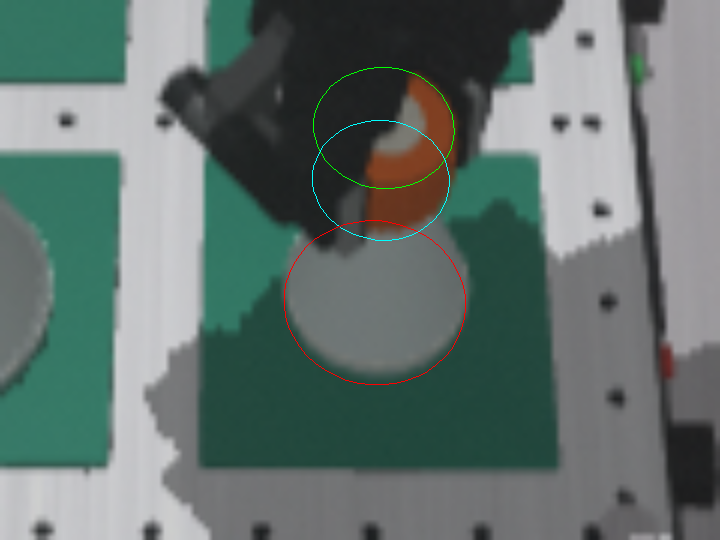

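```bash
python3 -m crank '[[0.2,0.001,0.001,0.002,0,0,0],[0.2,0,0,0.001,0,0,0],[0.2,0,0,0.001,0,0,0],[0.2,0,0,0,0,0,0],[0.2,0,0,0,0,0,0],[0.2,0,0,0,0,0,0],[0.2,0,0,0,0,0,0],[0.2,0,0,0,0,0,0]]'; python3 plan.py 461.5 276 131 2.356 1
```

```text
time_s: 28.83
position: [461.7, 277.7, 131.0]
orientation: [3.14, 0.002, 2.355]
contact_force: [0.8, 0.1, -0.7]
finger_gap: 0.408
t 28.83 pos [461.7 277.7 131. ] shift mm tool [-1.1 -1.3  0. ] dist 1.7 rot [ 0.001  0.002 -0.001] gap 0.408
1 [-0.0011 -0.0013  0.    ]
```

```bash
python3 -m crank '[[0.2,0,0,0.001,0,0,0],[0.2,0,0,0.001,0,0,0],[0.2,0,0,0,0,0,0],[0.2,0,0,0,0,0,0],[0.6,0,0,0,0,0,0],[1,0,0,0,0,0,0],[1,0,0,0,0,0,0],[1,0,0,0,0,0,0]]'; python3 plan.py 617 -254 190 2.356 1
```

```text
time_s: 29.5
position: [462.4, 277.9, 131.0]
orientation: [3.139, 0.003, 2.355]
contact_force: [-0.2, 0.0, -0.2]
finger_gap: 0.951
t 29.5 pos [462.4 277.9 131. ] shift mm tool [-485.9 -266.   -58.4] dist 557.0 rot [ 0.003  0.003 -0.001] gap 0.951
1 [-0.4859 -0.266  -0.0584]
```

```bash
python3 -m crank '[[1,0,0,-0.012,0,0,0],[1,0,0,-0.02,0,0,0],[1,0,0,-0.03,0,0,0],[1,0,0,-0.035,0,0,0],[1,0,0,-0.03,0,0,0],[1,-0.01,-0.005,-0.005,0,0,0],[1,-0.025,-0.015,0,0,0,0],[1,-0.033,-0.02,0,0,0,0]]'; python3 plan.py 617 -254 190 2.356 12 13 14
```

```text
time_s: 30.17
position: [480.5, 203.8, 273.5]
orientation: [3.137, 0.002, 2.365]
contact_force: [0.6, -0.6, -0.5]
finger_gap: 1.003
t 30.17 pos [480.5 203.8 273.5] shift mm tool [-418.1 -231.1   83.3] dist 484.9 rot [0.004 0.002 0.009] gap 1.003
12 [-0.0348 -0.0193  0.0069]
13 [-0.0322 -0.0178  0.0064]
14 [-0.0299 -0.0165  0.0059]
```

```bash
python3 -m crank '[[1,-0.032,-0.018,0,0.003,0.002,0.008],[1,-0.032,-0.018,0.004,0,0,0],[1,-0.032,-0.018,0.006,0,0,0],[1,-0.032,-0.018,0.008,0,0,0],[1,-0.032,-0.018,0.008,0,0,0],[1,-0.032,-0.018,0.008,0,0,0],[1,-0.032,-0.018,0.008,0,0,0],[1,-0.032,-0.018,0.008,0,0,0]]'
python3 - <<'E'
from cell import arm
import cv2
im=arm.read_camera("side"); cv2.imwrite("pics/s16.png",im)
E
python3 plan.py 617 -254 170 2.356 4 5 6
python3 chk.py pics/s16.png side S 461.5 276 87 230 265 pics/c9.png
```

```text
time_s: 30.83
position: [565.5, -92.7, 231.9]
orientation: [3.129, 0.011, 2.361]
contact_force: [1.2, 0.3, -0.0]
finger_gap: 0.999
t 30.88 pos [567.2 -99.2 229.9] shift mm tool [-143.9  -74.6   61.4] dist 173.3 rot [ 0.009  0.015 -0.001] gap 1.003
4 [-0.036  -0.0186  0.0154]
5 [-0.0288 -0.0149  0.0123]
6 [-0.024  -0.0124  0.0102]
```

View pics/c9.png

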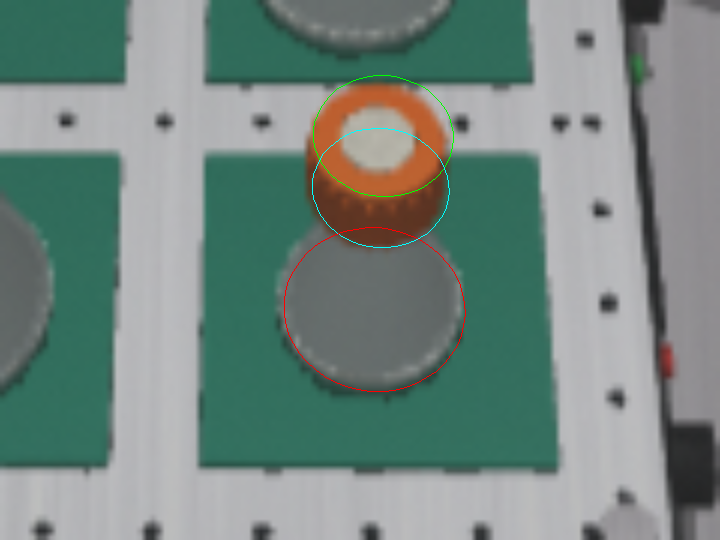

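S2 is centred on pad P4. Last one: S1.

```bash
python3 -m crank '[[1,-0.026,-0.013,0.008,0.005,0.008,0],[1,-0.026,-0.013,0.01,0.004,0.007,0],[1,-0.026,-0.013,0.01,0,0,0],[1,-0.024,-0.012,0.01,0,0,0],[1,-0.015,-0.008,0.008,0,0,0],[1,-0.005,-0.003,0.005,0,0,0],[1,0,0,0,0,0,0],[1,0,0,0,0,0,0]]'; python3 plan.py 617 -254 120 2.356 1
```

```text
time_s: 31.55
position: [609.3, -239.8, 177.9]
orientation: [3.142, -0.003, 2.348]
contact_force: [-1.0, -0.6, 0.1]
finger_gap: 1.0
t 31.55 pos [ 609.3 -239.8  177.9] shift mm tool [-15.6  -4.5  57.9] dist 60.1 rot [ 0.    -0.003 -0.008] gap 1.0
1 [-0.0156 -0.0045  0.0579]
```

```bash
python3 -m crank '[[1,-0.013,-0.004,0.01,0,0,-0.006],[1,0,0,0.018,0,0,0],[1,0,0,0.018,0,0,0],[1,0,0,0.008,0,0,0],[1,0,0,0.002,0,0,0],[1,0,0,0,0,0,0],[1,0,0,0,0,0,0],[1,0,0,0,0,0,0]]'; python3 plan.py 617 -254 50 2.356 1
```

```text
time_s: 32.22
position: [618.9, -247.8, 124.0]
orientation: [3.139, 0.003, 2.364]
contact_force: [-0.9, -0.1, -0.6]
finger_gap: 1.001
t 32.22 pos [ 618.9 -247.8  124. ] shift mm tool [-2.8 -6.  74. ] dist 74.3 rot [0.003 0.003 0.008] gap 1.001
1 [-0.0028 -0.006   0.074 ]
```

```bash
python3 -m crank '[[1,-0.002,-0.005,0,0.002,0.003,0.006],[1,0,0,0,0,0,0],[1,0,0,0.015,0,0,0],[1,0,0,0.02,0,0,0],[1,0,0,0.018,0,0,0],[1,0,0,0.006,0,0,0],[1,0,0,0,0,0,0],[1,0,0,0,0,0,0]]'; python3 plan.py 617 -254 50 2.356 1
```

```text
time_s: 32.88
position: [622.4, -257.2, 71.7]
orientation: [3.137, 0.014, 2.357]
contact_force: [0.9, 0.5, -0.4]
finger_gap: 0.998
t 32.88 pos [ 622.4 -257.2   71.7] shift mm tool [ 6.4 -1.6 21.6] dist 22.6 rot [0.005 0.014 0.001] gap 0.998
1 [ 0.0064 -0.0016  0.0216]
```

```bash
python3 -m crank '[[1,0.006,-0.002,0.002,0.004,0.012,0],[1,0,0,0.004,0,0,0],[1,0,0,0.004,0,0,0],[1,0,0,0.004,0,0,0],[1,0,0,0.002,0,0,0],[1,0,0,0,0,0,0],[1,0,0,0,0,0,0],[1,0,0,0,0,0,0]]'; python3 plan.py 617 -254 49 2.356 1
```

```text
time_s: 33.55
position: [619.0, -255.7, 58.7]
orientation: [3.139, 0.007, 2.357]
contact_force: [-0.8, -0.4, 0.1]
finger_gap: 1.002
t 33.55 pos [ 619.  -255.7   58.7] shift mm tool [ 2.7 -0.2  9.7] dist 10.1 rot [0.002 0.007 0.001] gap 1.002
1 [ 0.0027 -0.0002  0.0097]
```

```bash
python3 -m crank '[[1,0.002,0,0.003,0.002,0.006,0],[1,0,0,0.004,0,0,0],[1,0,0,0.001,0,0,0],[0.4,0,0,0,0,0,0],[0.2,0,0,0,0,0,0],[0.2,0,0,0,0,0,0],[0.2,0,0,0,0,0,0],[0.2,0,0,0,0,0,0]]' 35; python3 plan.py 617 -254 49 2.356 1
```

```text
time_s: 34.22
position: [617.9, -254.2, 50.1]
orientation: [3.141, 0.001, 2.357]
contact_force: [1.0, 0.6, -1.7]
finger_gap: 0.41
t 34.22 pos [ 617.9 -254.2   50.1] shift mm tool [ 0.8 -0.5  1.1] dist 1.4 rot [0.001 0.001 0.001] gap 0.41
1 [ 0.0008 -0.0005  0.0011]
```

```bash
python3 -m crank '[[0.2,0,0,-0.005,0,0,0],[0.2,0,0,-0.02,0,0,0],[0.2,0,0,-0.03,0,0,0],[0.2,0,0,-0.036,0,0,0],[0.2,0,0,-0.036,0,0,0],[0.2,0.005,0.004,-0.025,0,0,0],[0.2,0.015,0.013,-0.01,0,0,0],[0.2,0.023,0.02,0,0,0,0]]'; python3 plan.py 594.5 160 210 2.356 10 11 12
```

```text
time_s: 34.88
position: [611.3, -200.4, 218.0]
orientation: [-3.139, -0.004, 2.35]
contact_force: [0.4, 1.1, -0.1]
finger_gap: 0.414
t 34.88 pos [ 611.3 -200.4  218. ] shift mm tool [268.1 241.3   8.3] dist 360.8 rot [-0.003 -0.004 -0.006] gap 0.414
10 [0.0268 0.0241 0.0008]
11 [0.0244 0.0219 0.0008]
12 [0.0223 0.0201 0.0007]
```

```bash
python3 -m crank '[[0.2,0.026,0.024,0,0,0,-0.003],[0.2,0.026,0.024,0,0,0,-0.003],[0.2,0.026,0.024,0,0,0,0],[0.2,0.026,0.024,0,0,0,0],[0.2,0.026,0.024,0,0,0,0],[0.2,0.026,0.024,0,0,0,0],[0.2,0.026,0.024,0,0,0,0],[0.2,0.022,0.02,0,0,0,0]]'; python3 plan.py 594.5 160 180 2.356 1 2 3
```

```text
time_s: 35.55
position: [601.3, 85.7, 225.6]
orientation: [3.138, 0.007, 2.349]
contact_force: [0.6, 0.6, -1.0]
finger_gap: 0.41
t 35.55 pos [601.3  85.7 225.6] shift mm tool [58.  47.2 45.3] dist 87.4 rot [ 0.003  0.007 -0.007] gap 0.41
1 [0.058  0.0472 0.0453]
2 [0.029  0.0236 0.0227]
3 [0.0193 0.0157 0.0151]
```

```bash
python3 -m crank '[[0.2,0.02,0.017,0.006,0.002,0.006,-0.004],[0.2,0.018,0.014,0.01,0,0,0],[0.2,0.009,0.008,0.012,0,0,0],[0.2,0.002,0.002,0.01,0,0,0],[0.2,0,0,0.004,0,0,0],[0.2,0,0,0,0,0,0],[0.2,0,0,0,0,0,0],[0.2,0,0,0,0,0,0]]'; python3 plan.py 594.5 160.5 150 2.356 1 2 3
```

```text
time_s: 36.22
position: [594.5, 155.6, 182.6]
orientation: [3.14, 0.002, 2.359]
contact_force: [-0.4, 0.3, -0.8]
finger_gap: 0.407
t 36.22 pos [594.5 155.6 182.6] shift mm tool [ 3.5  3.4 32.5] dist 32.9 rot [0.001 0.002 0.003] gap 0.407
1 [0.0035 0.0034 0.0325]
2 [0.0018 0.0017 0.0163]
3 [0.0012 0.0011 0.0108]
```

```bash
python3 -m crank '[[0.2,0.003,0.003,0.008,0,0,0],[0.2,0,0,0.014,0,0,0],[0.2,0,0,0.012,0,0,0],[0.2,0,0,0.004,0,0,0],[0.2,0,0,0.001,0,0,0],[0.2,0,0,0,0,0,0],[0.2,0,0,0,0,0,0],[0.2,0,0,0,0,0,0]]'; python3 plan.py 594.5 160.5 133 2.356 1;python3 - <<'E'
from cell import arm
import cv2
im=arm.read_camera("side"); cv2.imwrite("pics/s17.png",im)
E
python3 chk.py pics/s17.png side S 594.5 160.5 92 165 205 pics/c10.png
```

```text
time_s: 36.88
position: [597.5, 156.1, 142.8]
orientation: [3.137, 0.005, 2.352]
contact_force: [0.4, -0.3, 0.0]
finger_gap: 0.408
t 36.88 pos [597.5 156.1 142.8] shift mm tool [5.3 0.9 9.8] dist 11.2 rot [ 0.004  0.005 -0.004] gap 0.408
1 [0.0053 0.0009 0.0098]
```

View pics/c10.png

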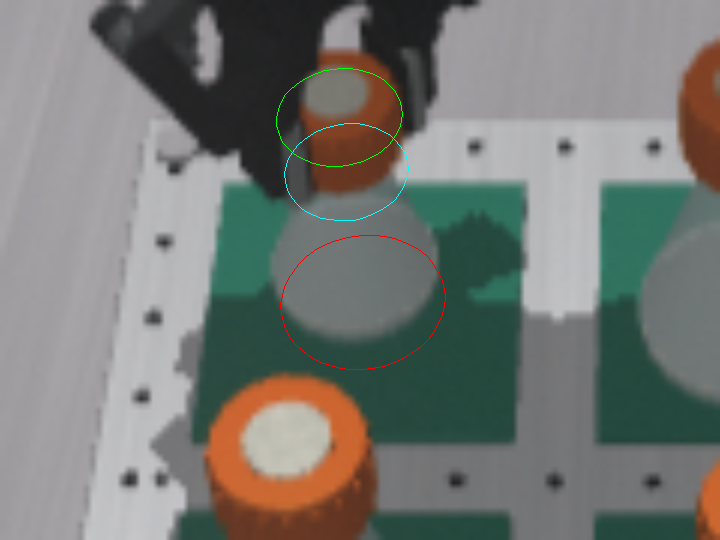

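```bash
python3 -m crank '[[0.2,0.005,0.001,0.001,0.004,0.005,0],[0.2,0,0,0.003,0,0,0],[0.2,0,0,0.002,0,0,0],[0.2,0,0,0,0,0,0],[0.2,0,0,0,0,0,0],[0.2,0,0,0,0,0,0],[0.2,0,0,0,0,0,0],[0.2,0,0,0,0,0,0]]'; python3 plan.py 594.5 161.5 133 2.356 1;python3 - <<'E'
from cell import arm
import cv2
im=arm.read_camera("side"); cv2.imwrite("pics/s18.png",im)
E
python3 chk.py pics/s18.png side S 594.5 160.5 90 165 205 pics/c11.png
```

```text
time_s: 37.6
position: [595.7, 161.6, 138.2]
orientation: [3.139, 0.002, 2.353]
contact_force: [0.7, 0.5, -1.5]
finger_gap: 0.41
t 37.6 pos [595.7 161.6 138.2] shift mm tool [ 0.8 -0.9  5.2] dist 5.3 rot [ 0.003  0.002 -0.003] gap 0.41
1 [ 0.0008 -0.0009  0.0052]
```

View pics/c11.png

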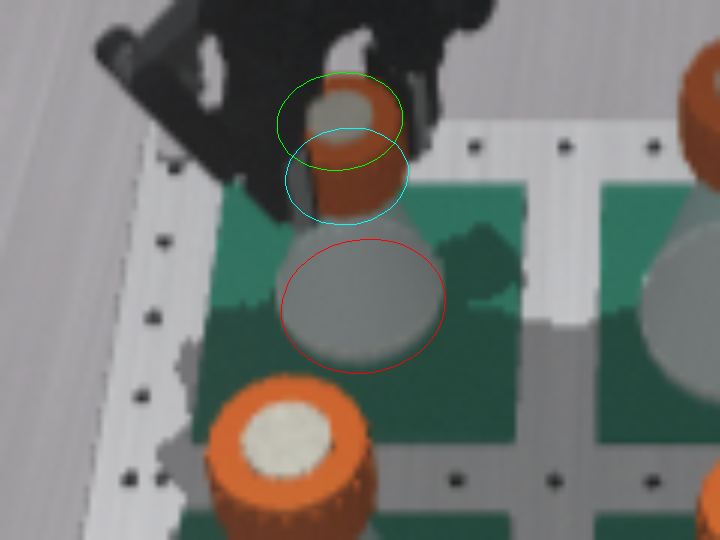

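```bash
python3 -m crank '[[0.2,0.001,0,0.002,0.002,0,0],[0.2,0,0,0.002,0,0,0],[0.2,0,0,0.001,0,0,0],[0.2,0,0,0,0,0,0],[0.2,0,0,0,0,0,0],[0.2,0,0,0,0,0,0],[0.2,0,0,0,0,0,0],[0.2,0,0,0,0,0,0]]'; python3 plan.py 594.5 161.5 133 2.356 1
```

```text
time_s: 38.32
position: [595.3, 162.3, 133.1]
orientation: [3.14, 0.002, 2.353]
contact_force: [-0.3, 0.6, -0.6]
finger_gap: 0.41
t 38.32 pos [595.3 162.3 133.1] shift mm tool [ 0.  -1.1  0.1] dist 1.1 rot [ 0.001  0.002 -0.003] gap 0.41
1 [ 0.     -0.0011  0.0001]
```

```bash
python3 -m crank '[[0.2,0,0,0.001,0,0,0],[0.2,0,0,0.001,0,0,0],[0.2,0,0,0,0,0,0],[0.2,0,0,0,0,0,0],[0.6,0,0,0,0,0,0],[1,0,0,0,0,0,0],[1,0,0,0,0,0,0],[1,0,0,0,0,0,0]]'; python3 -m crank '[[1,0,0,-0.012,0,0,0],[1,0,0,-0.02,0,0,0],[1,0,0,-0.03,0,0,0],[1,0,0,-0.035,0,0,0],[1,0,0,-0.03,0,0,0],[1,-0.02,-0.01,-0.01,0,0,0],[1,-0.03,-0.015,0,0,0,0],[1,-0.033,-0.02,0,0,0,0]]'; python3 -m crank '[[1,-0.029,-0.029,0,0,0,0],[1,-0.029,-0.029,0,0,0,0],[1,-0.029,-0.029,0,0,0,0],[1,-0.029,-0.029,0,0,0,0],[1,-0.02,-0.02,0,0,0,0],[1,-0.01,-0.01,0,0,0,0],[1,0,0,0,0,0,0],[1,0,0,0,0,0,0]]'
python3 - <<'E'
from cell import arm
from h import *
ps={n:arm.camera_params(n) for n in("top","side")}
im={}
for n in ps:
    im[n]=arm.read_camera(n); cv2.imwrite(f"pics/{n}F.png",im[n])
    for q in ("large_orange_1","small_orange_1","large_blue","small_blue","pad_a"):
        print(n,q,[( [round(v) for v in d["location"]],round(d["conf"],2)) for d in arm.pinpoint(q,n)])
    k=5;x0,y0=(95,135) if n=="top" else (165,195)
    c=cv2.resize(im[n][y0:y0+120,x0:x0+150],None,fx=k,fy=k)
    for (x,y),(H,r,R) in [((586,285),(118,21.5,34)),((470.2,152),(118,21.5,34)),((461.5,276),(92,18.5,26)),((594.5,160.5),(92,18.5,26))]:
        for z,rr,col in((87+H,r,(0,255,255)),(87,R,(0,0,255))):
            u=proj(cyl(x,y,z,z,rr),ps[n])[:48]; cv2.polylines(c,[((u-[x0,y0]+.5)*k).astype(np.int32)],True,col,1)
    cv2.imwrite(f"pics/{n}Fo.png",c)
print(arm.get_obs()["time_s"])
E
```

```text
time_s: 38.98
position: [596.1, 162.3, 133.0]
orientation: [3.139, 0.004, 2.353]
contact_force: [-0.3, -0.4, 0.2]
finger_gap: 0.948
time_s: 39.65
position: [620.3, 75.7, 281.6]
orientation: [3.138, 0.002, 2.364]
contact_force: [-0.0, -0.3, -0.7]
finger_gap: 0.997
time_s: 40.32
position: [625.5, -146.2, 292.8]
orientation: [3.131, 0.017, 2.358]
contact_force: [0.3, 0.9, 0.6]
finger_gap: 0.998
top large_orange_1 [([477, 158, 86], 0.83), ([587, 287, 87], 0.58), ([631, -157, 0], 0.43)]
top small_orange_1 [([467, 281, 92], 0.9), ([598, 164, 86], 0.74)]
top large_blue [([629, -155, 2], 0.79), ([589, 281, 80], 0.47)]
top small_blue [([631, -155, 1], 0.24)]
top pad_a [([463, 276, 83], 0.87), ([465, 152, 82], 0.84), ([588, 277, 83], 0.71)]
side large_orange_1 [([588, 288, 85], 0.95), ([476, 157, 88], 0.86)]
side small_orange_1 [([599, 167, 88], 0.71), ([463, 281, 87], 0.55)]
side large_blue [([625, -156, 8], 0.74)]
side small_blue [([451, -130, 4], 0.97)]
side pad_a [([592, 160, 83], 0.93), ([587, 287, 81], 0.9), ([471, 150, 84], 0.84)]
40.9167
```

View pics/topFo.png

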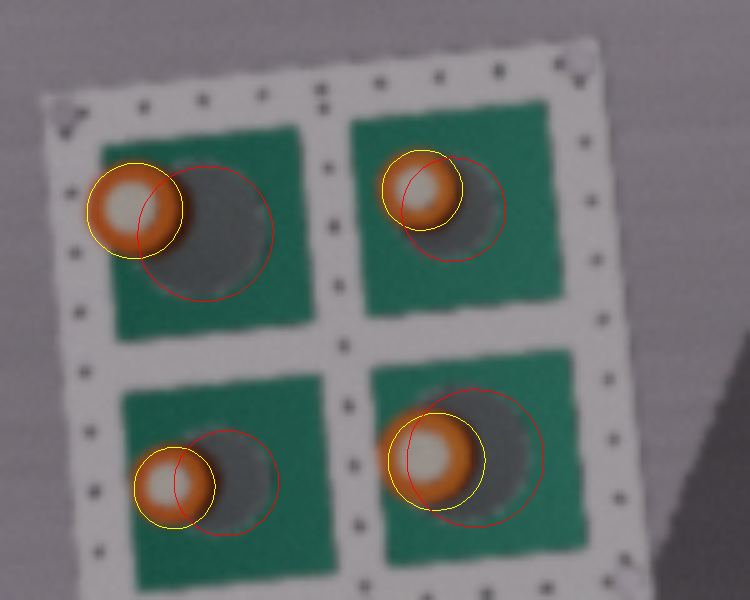

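View pics/sideFo.png

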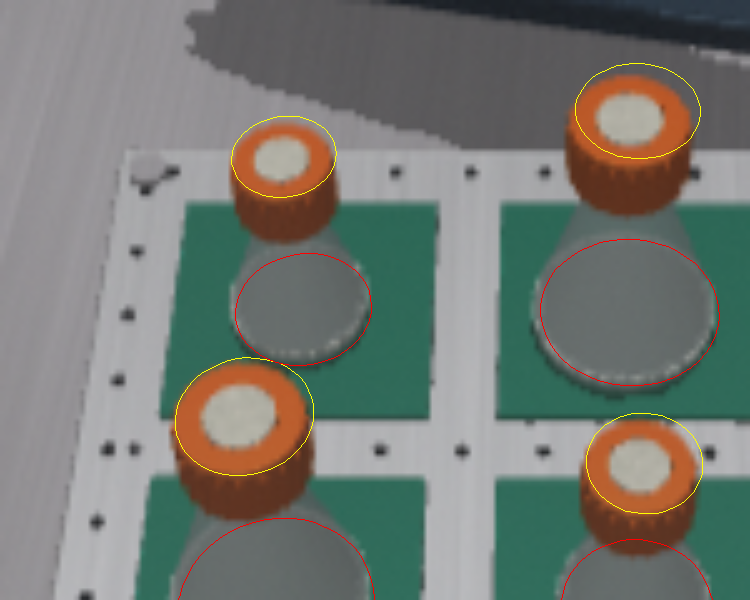

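View pics/sideF.png

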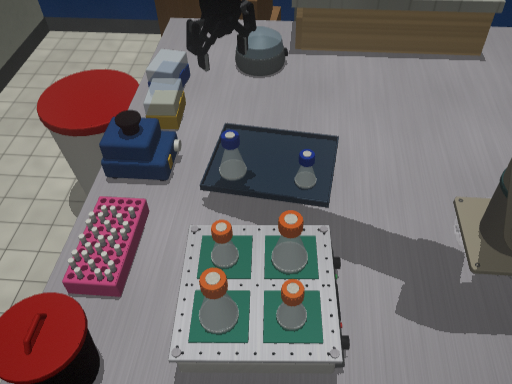

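All four flasks stand within about 7 mm of their pad centres. In the top view L2, the worst, shows about +5 mm in y. Both blue flasks are in place and the arm is clear, so I'm handing in.

Run:
```python
from cell import arm
o=arm.get_obs(); print(o["time_s"],abs(o["joint_velocities"]).max()); print(arm.close_job())
```

```text
40.9167 0.004773976309250143
the job is handed in; nothing more can be done
None
```

All four orange-capped flasks are standing on the shaker pads, and I handed the job in at 40.9 s. The large two are on one diagonal, pads at about (586,285) and (470,152). The small two are on the other, at about (461,276) and (595,161).

**Last checks:** In both camera views the flasks stand upright and within about 7 mm of their pad centres, against the 15 mm limit. The large one at (470,152) is the furthest off, about 5 mm towards +y. The blue-capped flasks show no visible movement. The arm was still and clear of everything.

**What disagreed:**
- **Tool height:** The fingertips stood about 34 mm higher than the reported tool position and the documented offsets imply. My first grasp closed on nothing, without touching the flask. I then set grasp heights from the camera, and placing heights from the measured grasp height plus 83 mm.
- **Force reading:** It was too noisy (about ±1 N) to show first contact clearly, so I released each flask at the height worked out from its grasp.
- **Cameras and networks:** The two cameras differed by up to about 3 mm on the pads. In the last top picture the networks gave a few low-confidence false reports, such as the large blue flask also listed as orange. The top picture's detections also missed the small blue flask and one pad, partly because the arm was in view. The side picture showed both blue flasks correctly.

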